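Pack, close and lock the sample carrier

ROBOT

A 7-joint arm with a two-finger parallel gripper is mounted at the origin on a cart in front of the work surface, level with it; the furniture and walls round the work are solid. World frame = base frame: x ahead of the robot, y to its left, z up, the work surface at z = 0. Lengths are in mm, angles in rad, forces in N, time in s.
With the tool pointing down it reaches from about 400 to 875 mm from the base axis. Payload 4.4 kg.
Tool frame: the origin (TCP) lies on the centre line of the jaws, within the pads' length; the fingertips stand 11 mm ahead of it and the grasp point (between the pads) lies 8 mm behind it (ctrl.tips_ahead is the distance from the TCP to the fingertips, in mm); z points along the fingers, y is the line along which they close (so a half turn about z gives the same grasp; the last joint's range is limited). The gripper opens to 85 mm and grips with 20 to 120 N. Pads are 22 mm wide; open, the fingers measure 114 mm over their backs; the gripper's body (76 mm by 85 mm) begins 54 mm behind the grasp point. The pads swing forward as they close: fully open they stand 13 mm farther back than shut.
Start: joints at [1.087, 0.628, 0.038, 1.517, -0.027, 0.996, -0.02], TCP at [263.766, -594.092, 242.313] pointing down, gripper open.
Joint ranges: [-3.06, 3.06], [-0.37, 2.12], [-1.25, 1.32], [0.18, 2.47], [-1.1, 4.24], [0.23, 1.98], [-2.94, 2.94]. Speed limits (rad/s): [2.57, 2.57, 3.14, 3.14, 3.14, 3.14, 3.14].

INTERFACE

Orientations are given as [roll, pitch, yaw] about the fixed x, y, z axes, in that order (R = Rz(yaw) Ry(pitch) Rx(roll)).
In Python, from cell import ctrl, eyes, job gives the robot as it stands. The module is installed in compiled form; this text tells all that it offers.
- The arm moves only by the tool carry_out, never from a script. Its argument "moves" is a list of rows, each an object of numbers: "tx", "ty", "tz": the shift along the tool's x, y, z as a fraction of full scale; "twist": the turn about the tool's z as a fraction of full scale; "fingers": the opening, from 0 (shut) to 1 (fully open). In form: [{"tx": .., "ty": .., "tz": .., "twist": .., "fingers": ..}, ...]. A call has 1 to 12 rows; each row shifts and turns the commanded pose from where the row before left it, along the tool's axes as they then stand; what a row does not reach is not made up. Full scale, the value 1, is 0.3 m for a shift and pi rad for a turn. A row lasts 1/8 s, in which the tool goes at most 62.5 mm and 10.7 degrees, less where a joint would pass 70% of its speed; a pose out of reach is approached as far as the arm can. A call with a number of a shift or a turn outside -1 to 1 is refused whole. A call with a gripper value outside its range is refused whole. The fingers move at their own pace and stop on an object; the grip force is fixed at half the most. Time passes only in rows, so rows that do not move let the fingers close. It gives the time, the measured TCP pose, the force, the opening and the grip force at its end, in the units of the state.
- ctrl.read_state(): the state, without advancing time (a new reading comes with each control period).
- eyes.get_image(name): name is "scene" or "top" or "wrist"; returns a dict with "color" (400x640x3 uint8, blue, green, red), "fovy" (degrees; the focal length in pixels is half the picture's height over the tangent of half this angle, whatever the lens; pixels are square), "cx", "cy" (the principal point, pixels), "world_from_camera" (4x4, takes a point from camera to world coordinates). Camera axes: x right, y up, looking along -z (the intrinsics and any distortion apply to the point x, -y, -z); pixel columns grow to the right and rows downward; lengths in mm; the calibration is good to about 2 mm. A picture is of the moment at which its call begins. There is no depth.
- job.finish_job(): hands the job in; it is judged then, once.
The state is a dict: "clock": time; "qpos": joint angles; "qd": joint speeds; "tau": joint torques, N m; "eef_pos": TCP position; "tool_rot": TCP orientation; "force": force on the tool from outside, world axes, zero at the start; "torque": the same for the moment, N m; "width": finger opening in mm; "gripper_force": force on a finger pad.
Only numpy, scipy, OpenCV 4.12 (cv2) and the standard library are available. Lean on these libraries where they do the work, as an engineer would, in place of code of your own. Each camera call takes 0.05 s, during which the arm holds its last target. There are 200 camera calls.

TASK

Stand every small blue-capped sample pot that is on the bench upright in a compartment of its own in the round carrier, then put the blue domed lid on, turn it backward (anticlockwise from above) until it drops into the thread start, and screw it forward until it is fully home against its stop. Last of all turn the red lever of the lock ring clockwise so that it stands on the green mark, and let go.

Things in the scene. Friction and masses are not known exactly. Their poses are not given: they have to be found in the camera images.
- pot: Low round aluminium sample carrier fixed to the bench, open at the top. Wall 100 mm across outside, 92 mm inside; rim 60 mm and raised inner floor 36 mm above the bench. A white cross divider (3 mm thick, top 54 mm above the bench) makes four compartments. Base flange 144 mm across, 6 mm high. Origin on its axis at bench height, z up.
- neck (a point): Centre of the carrier's mouth, at rim height. Outside the neck are three alike thread segments 120 degrees apart, out to 120 mm across, 31 to 52 mm above the bench. Where they start is not told and differs from run to run: find it by feel. A lid turned clockwise without first dropping into the starts jams on stops after at most 1.3 rad, still high.
- lid_wing (a point): Centre of the wing handle (black bar 76 mm long, 20 mm wide, 34 mm tall) on top of the loose blue domed lid; x along the wing, z up. The dome's flat top is 17 mm below the point, the skirt's lower edge 84 mm below it; the lid is 138 mm across, 0.28 to 0.44 kg. Put on the neck, at any yaw, it first rests on the thread with this point 125 to 131 mm above the bench.
- lid_foot (a point): Centre of the lid's lower edge. The lid is hollow, 62 mm deep; three pins in the skirt, 106 mm across between their ends, give 2 mm play on the neck. Turned anticlockwise from above it meets the starts in at most 1.45 rad and falls by its own weight (if not clamped) about 10 mm, this point then 35 to 39 mm above the bench; then clockwise 1.2 to 1.9 rad, running down to a firm stop at 30 mm: home.
- lock_ring (a joint): Turn of the grey captive lock ring round the carrier's foot, rad, growing clockwise seen from above. It starts between 0 and 0.35; at 1.05 its red lever stands on the green mark (locked). It turns past the mark, to 1.5, and stays where it is left (friction 0.12 N m).
- lever (a point): The upright red lever of the lock ring: a post 12 mm wide along the turn, 18 mm deep radially, its top 95 mm above the bench, 89 mm out from the carrier's axis. The point is on the post's centre line, 15 mm under its top; it moves on a circle about the carrier's axis. Take it across its 12 mm width, from above.
- locked_mark (a point): Centre of the green mark on the carrier's base, 6 mm above the bench, 89 mm out from the axis; straight under the lever when locked. (A white mark shows the open position.)
- cell_1 (a point): Centre of one of the four compartments, on its floor, 36 mm above the bench; a circle 35 mm across fits round it.
- cell_2 (a point): Centre of one of the four compartments, on its floor, 36 mm above the bench; a circle 35 mm across fits round it.
- cell_3 (a point): Centre of one of the four compartments, on its floor, 36 mm above the bench; a circle 35 mm across fits round it.
- cell_4 (a point): Centre of one of the four compartments, on its floor, 36 mm above the bench; a circle 35 mm across fits round it.
- sample_a_mid (a point): A small glass sample pot with beads in it and a blue cap, 27 mm across and 50 mm tall, standing on the bench (absent in some runs). The point is its centre, 25 mm above its foot, z up. The four pots are alike.
- sample_b_mid (a point): A small glass sample pot with beads in it and a blue cap, 27 mm across and 50 mm tall, standing on the bench (absent in some runs). The point is its centre, 25 mm above its foot, z up. The four pots are alike.
- sample_c_mid (a point): A small glass sample pot with beads in it and a blue cap, 27 mm across and 50 mm tall, standing on the bench (absent in some runs). The point is its centre, 25 mm above its foot, z up. The four pots are alike.
- sample_d_mid (a point): A small glass sample pot with beads in it and a blue cap, 27 mm across and 50 mm tall, standing on the bench (absent in some runs). The point is its centre, 25 mm above its foot, z up. The four pots are alike.
- brown_flask: Brown bottle, 70 mm across, 151 mm tall; a bystander, stands fast. Origin at the centre of its foot.
- glue: White glue bottle, 28 mm across, 90 mm tall; a bystander, stands fast. Origin at the centre of its foot.
Not all that is in view belongs to the job. What is shaped like the part that bears sample_d_mid but orange is not meant.

How it is judged (in metres and radians):
On the way, in this order (a step that is already met when the one before it is completed fails the run):
1. every sample pot stands upright in the carrier (horizontal distance between each of sample_a_mid, sample_b_mid, sample_c_mid, sample_d_mid and pot below 0.042 m and z of sample_a_mid in the frame of pot between 0.056 and 0.066 m and angle between each of sample_a_mid, sample_b_mid, sample_c_mid, sample_d_mid's own z axis and vertical below 0.2 rad and z of sample_b_mid in the frame of pot between 0.056 and 0.066 m and z of sample_c_mid in the frame of pot between 0.056 and 0.066 m and z of sample_d_mid in the frame of pot between 0.056 and 0.066 m), for 0.2 s.
2. the lid has dropped into the thread starts (horizontal distance between lid_wing and pot below 0.008 m and angle between lid_wing's own z axis and vertical below 0.06 rad and z of lid_wing in the frame of pot below 0.1245 m), for 0.2 s.
3. the lid is screwed fully home (horizontal distance between lid_wing and pot below 0.008 m and angle between lid_wing's own z axis and vertical below 0.06 rad and z of lid_wing in the frame of pot below 0.1155 m), for 0.2 s.
4. the lock ring is turned to its mark (value of joint lock_ring between 0.94 and 1.16 rad), for 0.2 s.
At the end, for the whole second after the job is handed in: Every sample pot present stands inside the carrier on its floor within 0.2 rad of upright; the lid is screwed home (wing centre less than 115.5 mm above the bench, 114 mm at the stop; level, centred within 8 mm); the lock ring is within 0.11 rad of its mark (0.94 to 1.16) and at rest (all of step 1 and all of step 3 and all of step 4 and velocity of joint lock_ring between -0.05 and 0.05 rad/s); the robot touches nothing.
Of sample_a, sample_b, sample_c, sample_d only 3 to 4 are there at a start; the rules pass over those that are not, and their reading is None.
At some moment in a run one of lid may be knocked a few centimetres aside while the robot is not near it.
It also fails if it takes over 210 s, if anything falls off the work surface, if the arm or the gripper's body presses on something with over 40 N, if the wrist force passes 120 N, or if a joint passes its speed limit or range.

## Working session

There is one attempt and no reset: what is moved stays moved. The work goes in short steps, Python scripts to look and compute and a tool call to move; the robot and the scene stay as the last step left them, time stands still between calls to the robot, and variables do not carry over. Pictures are saved under pics/ and viewed, at most 14 in all, crops included, and the job is handed in when it is done.

Besides the shell and the picture viewer there is one more tool, called after ">>>" as name([rows], argument=value, ...), one row to a line, values as JSON. carry_out: Moves the arm, as the interface text tells. Its arguments: {"type":"object","properties":{"moves":{"type":"array","items":{"type":"object","properties":{"tx":{"type":"number","minimum":-1,"maximum":1},"ty":{"type":"number","minimum":-1,"maximum":1},"tz":{"type":"number","minimum":-1,"maximum":1},"twist":{"type":"number","minimum":-1,"maximum":1},"fingers":{"type":"number"}}}}},"required":["moves"]}

```bash
mkdir -p pics
python3 - <<'E'
from cell import ctrl, eyes, job
import cv2,numpy as np
print(ctrl.read_state(), ctrl.tips_ahead)
for n in("scene","top"):
    im=eyes.get_image(n); cv2.imwrite(f"pics/{n}0.png",im["color"])
    print(n,im["fovy"],im["cx"],im["cy"],np.round(im["world_from_camera"],3).tolist(),[k for k in im])
E
```

```text
{'clock': 0.0, 'qpos': array([ 1.08718586,  0.6293183 ,  0.03842489,  1.51840476, -0.02700168,
        0.99628945, -0.01998378]), 'qd': array([-0.00079112,  0.00139248,  0.00219369, -0.00037405,  0.00091456,
       -0.00078236,  0.00045349]), 'tau': array([-2.01298739e-03, -5.63400507e+01,  1.22574862e+00, -1.93448067e+01,
        1.09590791e-02,  1.05673779e-02,  1.83137286e-05]), 'eef_pos': array([ 263.52843115, -593.50507173,  241.39503651]), 'tool_rot': array([-3.13969025e+00,  1.29563551e-05,  4.17838759e-01]), 'force': array([-0.81805156,  0.14177643, -1.07587244]), 'torque': array([ 0.00993253, -0.04763825,  0.0359437 ]), 'gripper_force': 0.0, 'width': 85.16198969338251} 11.0
scene 47.231617332249 323.21788343491573 195.72195368055316 [[0.817, 0.227, -0.53, -98.649], [-0.576, 0.321, -0.752, -646.046], [-0.001, 0.92, 0.393, 515.696], [0.0, 0.0, 0.0, 1.0]] ['color', 'fovy', 'cx', 'cy', 'world_from_camera']
top 56.0046267411256 317.6624359904664 204.9712371190975 [[-0.008, 0.982, -0.189, 261.413], [-1.0, -0.003, 0.025, 174.172], [0.024, 0.189, 0.982, 1006.057], [0.0, 0.0, 0.0, 1.0]] ['color', 'fovy', 'cx', 'cy', 'world_from_camera']
```

View pics/scene0.png

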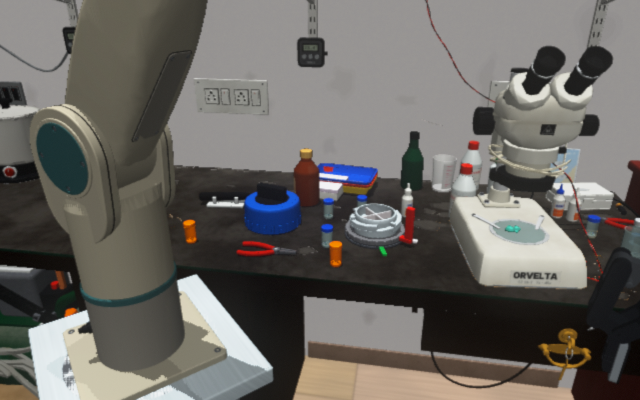

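View pics/top0.png

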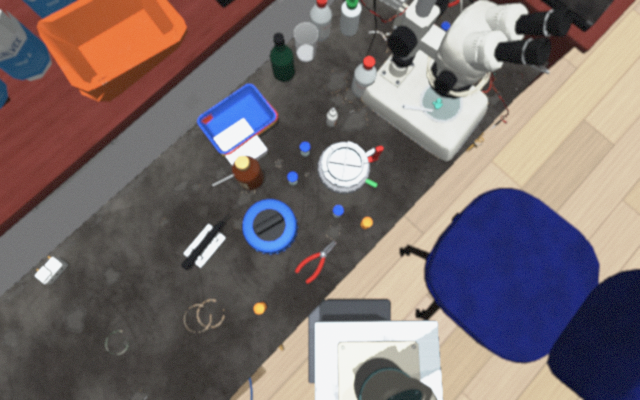

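The scene picture shows the carrier at (375,225), lid at (272,210), lever at (409,225), green mark at (382,251), and brown flask at (306,180). In the top picture these are at (344,166), (269,226), (376,154), (371,183) and (246,172).

Candidates for the sample pots:
- **Blue-capped, top view:** (305,148), (293,178), (338,211). These match scene (361,200), (328,207), (326,235).
- **Other blue, scene:** (592,225) right of the microscope still needs checking.
- **Orange decoys:** top (367,222) and (259,308).

```bash
cat > h.py <<'E'
from cell import ctrl, eyes, job
import cv2,numpy as np
def grab(n):
    return eyes.get_image(n)
def f(im): return 200/np.tan(np.radians(im["fovy"]/2))
def ray(im,u,v):
    T=np.array(im["world_from_camera"]); d=np.array([(u-im["cx"])/f(im),-(v-im["cy"])/f(im),-1])
    return T[:3,3],T[:3,:3]@d
def onz(im,u,v,z):
    o,d=ray(im,u,v); return o+d*(z-o[2])/d[2]
def proj(im,p):
    T=np.array(im["world_from_camera"]); c=T[:3,:3].T@(np.array(p)-T[:3,3])
    return im["cx"]+f(im)*c[0]/-c[2], im["cy"]-f(im)*c[1]/-c[2]
def blobs(im,lo,hi,amin=15):
    h=cv2.cvtColor(im["color"],cv2.COLOR_BGR2HSV); m=cv2.inRange(h,lo,hi)
    n,l,s,c=cv2.connectedComponentsWithStats(m)
    return [(c[i],s[i]) for i in range(1,n) if s[i][4]>=amin]
E
python3 - <<'E'
from h import *
im=grab("top"); sc=grab("scene")
for nm,lo,hi,z in(("blue",(105,120,60),(130,255,255),50),("green",(45,120,60),(75,255,255),6),("red",(0,170,80),(6,255,255),95),("orange",(8,150,100),(20,255,255),50)):
  for n,i in(("top",im),("scene",sc)):
    for c,s in blobs(i,lo,hi):
        if s[4]<3000: print(nm,n,c.round(1),s,onz(i,*c,z).round(0))
# rim circle etc
cv2.imwrite("pics/c1.png",cv2.resize(im["color"][120:260,220:420],None,fx=4,fy=4,interpolation=cv2.INTER_CUBIC))
cv2.imwrite("pics/c2.png",cv2.resize(sc["color"][150:290,460:640],None,fx=4,fy=4,interpolation=cv2.INTER_CUBIC))
E
```

```text
blue top [445.   25.3] [441  21   9   9  59] [ 971. -221.   50.]
blue top [237.5 112.9] [ 197   83   79   71 2332] [700. 365.  50.]
blue top [304.7 146.1] [299 141  12  11 102] [605. 183.  50.]
blue top [292.  176.1] [287 171  11  11 102] [523. 217.  50.]
blue top [269.7 226.6] [ 242  198   56   57 1639] [390. 273.  50.]
blue top [338.  209.9] [333 205  11  11  99] [432.  97.  50.]
blue top [621.5 382.4] [ 589  354   51   46 1201] [   6. -581.   50.]
blue scene [350.1 172.9] [318 163  60  22 744] [692. 338.  50.]
blue scene [560.  190.7] [557 186   7   8  30] [1063.  -91.   50.]
blue scene [272.  214.7] [ 244  190   57   45 1871] [365. 221.  50.]
blue scene [361.8 197.7] [357 195  11   7  66] [603. 177.  50.]
blue scene [328. 201.] [323 198  11   7  67] [520. 210.  50.]
blue scene [593.8 218.4] [588 215  13   8  88] [ 965. -227.   50.]
blue scene [326.6 227.8] [321 224  12   9  96] [431.  92.  50.]
green top [351.5   3. ] [346   0  12   8  71] [1077.   42.    6.]
green top [371.4 182.8] [366 179  11   8  44] [516.   1.   6.]
green scene [382.6 250.6] [379 246   8  10  55] [518.   0. 
[... 1111 characters left out ...]
217  12  12  64] [399.  27.  50.]
orange top [259.7 307.3] [254 302  13  12  71] [190. 294.  50.]
orange scene [305.4 152.2] [301 151  10   4  16] [694. 581.  50.]
orange scene [355.9 186.7] [343 185  26   4  35] [638. 244.  50.]
orange scene [557.7 212.5] [553 210  10   6  55] [ 927. -161.   50.]
orange scene [575.6 216.6] [574 214   4   6  20] [ 940. -198.   50.]
orange scene [189.6 230.3] [182 219  15  24 251] [177. 256.  50.]
orange scene [335.2 253. ] [329 241  13  26 288] [381.  -8.  50.]
orange scene [ 59.8 279.7] [ 56 272   8  17  66] [-84. 204.  50.]
orange scene [ 69.9 311.3] [ 64 308  13   9  74] [-84.  91.  50.]
orange scene [565.5 349. ] [540 329  51  51 714] [ 490. -421.   50.]
```

View pics/c1.png

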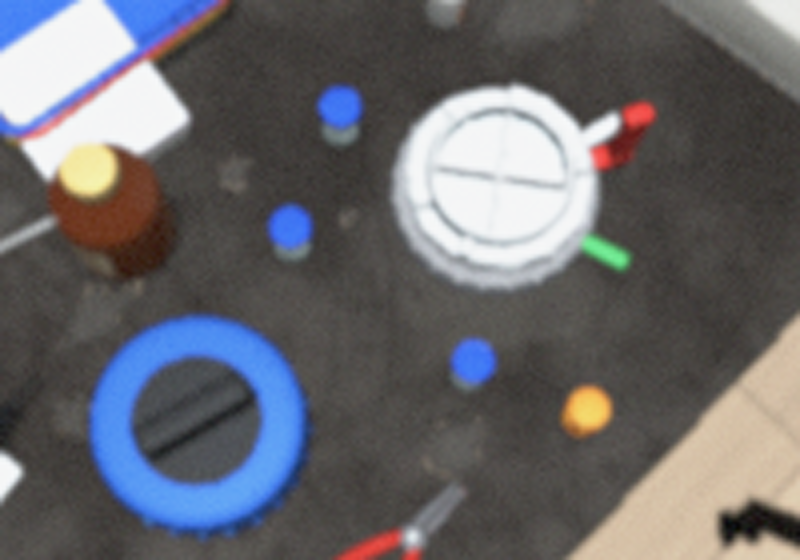

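View pics/c2.png

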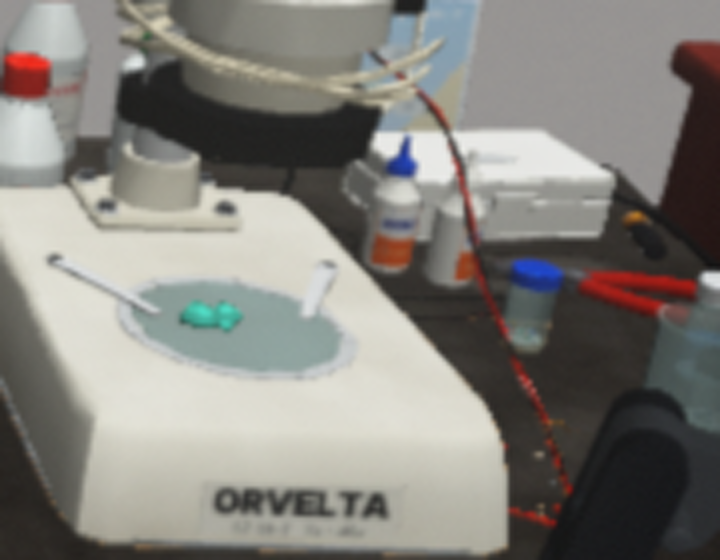

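Three pots are blue-capped and within reach, at about (604,181), (522,214) and (432,95). The blue-capped jar by the microscope, at about (968,-225), is wider and out of reach, so it is background. The orange ones are decoys. Next I move over the work for a closer wrist view.

>>> carry_out([
  {"tx": 0.128, "ty": -0.141, "tz": -0.03},
  {"tx": 0.128, "ty": -0.141, "tz": -0.03},
  {"tx": 0.128, "ty": -0.141, "tz": -0.03},
  {"tx": 0.128, "ty": -0.141, "tz": -0.03},
  {"tx": 0.128, "ty": -0.141, "tz": -0.03},
  {"tx": 0.128, "ty": -0.141, "tz": -0.03},
  {"tx": 0.128, "ty": -0.141, "tz": -0.03},
  {"tx": 0.128, "ty": -0.141, "tz": -0.03},
  {"tx": 0.128, "ty": -0.141, "tz": -0.03},
  {"tx": 0.128, "ty": -0.141, "tz": -0.03},
  {"tx": 0.128, "ty": -0.141},
  {"tx": 0},
])

```text
validation failed for argument at $.mo...
```

Run:
```python
from h import *
im=grab("wrist"); cv2.imwrite("pics/w1.png",im["color"])
print(im["fovy"],im["cx"],im["cy"],np.round(im["world_from_camera"],3).tolist()); s=ctrl.read_state(); print(s["eef_pos"],s["tool_rot"])
```

```text
62.31306788541863 321.1989009865663 205.66240534083857 [[0.406, 0.879, 0.249, 326.325], [-0.914, 0.39, 0.111, -565.679], [0.001, -0.272, 0.962, 373.046], [0.0, 0.0, 0.0, 1.0]]
[ 263.66039791 -593.86009966  241.88068876] [-3.14075689e+00  1.74829963e-05  4.17819743e-01]
```

View pics/w1.png

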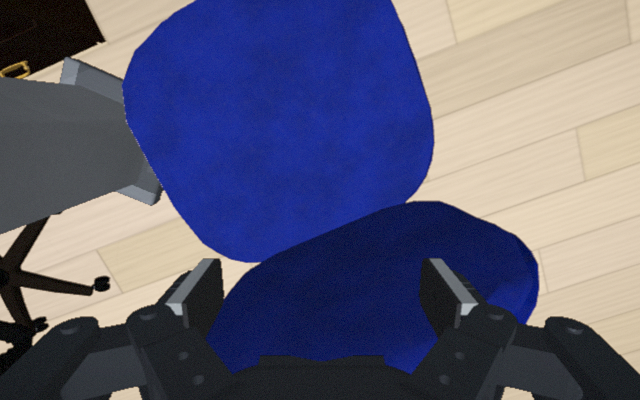

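The call was refused, probably because every field is needed, so this picture only shows the floor and chair below the start pose. I'll resend with full rows.

>>> carry_out([
  {"tx": 0.12, "ty": -0.141, "tz": -0.03, "twist": 0, "fingers": 1},
  {"tx": 0.12, "ty": -0.141, "tz": -0.03, "twist": 0, "fingers": 1},
  {"tx": 0.12, "ty": -0.141, "tz": -0.03, "twist": 0, "fingers": 1},
  {"tx": 0.12, "ty": -0.141, "tz": -0.03, "twist": 0, "fingers": 1},
  {"tx": 0.12, "ty": -0.141, "tz": -0.03, "twist": 0, "fingers": 1},
  {"tx": 0.12, "ty": -0.141, "tz": -0.03, "twist": 0, "fingers": 1},
  {"tx": 0.12, "ty": -0.141, "tz": -0.03, "twist": 0, "fingers": 1},
  {"tx": 0.12, "ty": -0.141, "tz": -0.03, "twist": 0, "fingers": 1},
  {"tx": 0.12, "ty": -0.141, "tz": -0.03, "twist": 0, "fingers": 1},
  {"tx": 0.12, "ty": -0.141, "tz": -0.03, "twist": 0, "fingers": 1},
  {"tx": 0.12, "ty": -0.141, "tz": -0.03, "twist": 0, "fingers": 1},
  {"tx": 0, "ty": 0, "tz": 0, "twist": 0, "fingers": 1},
])

```text
clock: 1.75
eef_pos: [438.2, -3.5, 342.1]
tool_rot: [-3.141, -0.003, 0.426]
force: [-1.3, -0.9, 0.0]
width: 85.2
gripper_force: 0.0
```

Run:
```python
from h import *
im=grab("wrist"); cv2.imwrite("pics/w2.png",im["color"])
print(np.round(im["world_from_camera"],3).tolist()); s=ctrl.read_state(); print(s["clock"],s["eef_pos"],s["tool_rot"])
for nm,lo,hi,z in(("blue",(105,120,60),(130,255,255),50),("green",(45,120,60),(75,255,255),6),("red",(0,170,80),(6,255,255),95),("orange",(8,150,100),(20,255,255),50)):
    for c,s in blobs(im,lo,hi,60): print(nm,c.round(1),s,onz(im,*c,z).round(0))
```

```text
[[0.414, 0.877, 0.245, 500.241], [-0.91, 0.398, 0.112, 24.961], [0.001, -0.269, 0.963, 473.625], [0.0, 0.0, 0.0, 1.0]]
1.8 [437.22562817  -6.49827016 341.54988311] [ 3.14146160e+00 -7.18221571e-04  4.22266520e-01]
blue [179.5  22.6] [167  10  26  27 531] [524. 215.  50.]
blue [112.9 104.8] [  37   47  138  118 8473] [404. 261.  50.]
blue [247.9 137.9] [237 127  22  23 385] [435.  96.  50.]
blue [484.6 260.4] [  367   179   231   194 25132] [ 415. -265.   50.]
green [342.1 108.3] [333  97  19  24 210] [518.   1.   6.]
red [374.9  56.1] [357  44  35  24 496] [577.  -3.  95.]
red [168.2 194.8] [143 189  54  17 382] [342. 150.  95.]
red [179.6 216.9] [156 201  46  29 376] [321. 130.  95.]
orange [293.9 179.5] [282 170  22  25 132] [410.  23.  50.]
orange [ 62.2 235.1] [ 38 223  43  29 445] [209. 280.  50.]
```

View pics/w2.png

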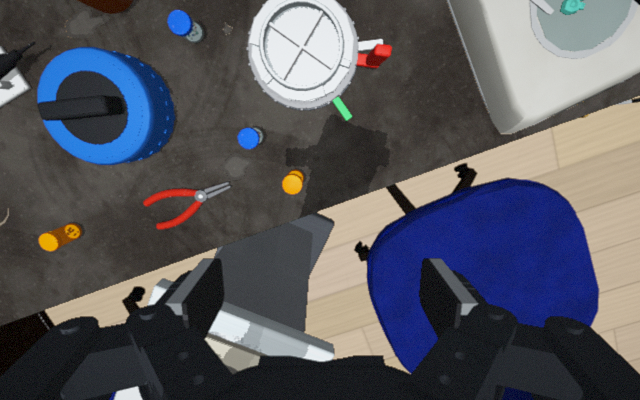

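The wrist view agrees. The pots are at (180,22) and (250,138), the lid's wing bar at (80,107), the carrier's cross at (303,44), the green mark at (342,108) and the lever top at (386,52). I'll fit the carrier centre and cross yaw from an enlarged crop.

Run:
```python
from h import *
im=grab("wrist"); sc=grab("scene"); tp=grab("top")
for p in((303,44,54),(342.1,108.3,6),(386,50,95)): print(p,onz(im,*p).round(1))
c=im["color"][0:125,230:410]; cv2.imwrite("pics/c3.png",cv2.resize(c,None,fx=4.4,fy=4.4,interpolation=cv2.INTER_CUBIC))
# top cam: outer bright outline of carrier
g=cv2.cvtColor(tp["color"],cv2.COLOR_BGR2HSV); m=cv2.inRange(g,(0,0,150),(180,60,255))
n,l,s,cc=cv2.connectedComponentsWithStats(m); i=l[166,335] or l[160,330]; print(s[i],cc[i],onz(tp,*cc[i],50))
# flask cap & glue cap in top
for p in((241.5,162.5,151),(331,110,90)): print(onz(tp,*p))
```

```text
(303, 44, 54) [560.6  71.6  54. ]
(342.1, 108.3, 6) [516.3  -2.5   6. ]
(386, 50, 95) [585.  -14.9  95. ]
[ 318  141   57   51 2064] [344.30523256 165.94525194] [550.38478132  78.55405229  50.        ]
[528.40476598 331.13586852 151.        ]
[690.05432709 114.15153674  90.        ]
```

View pics/c3.png

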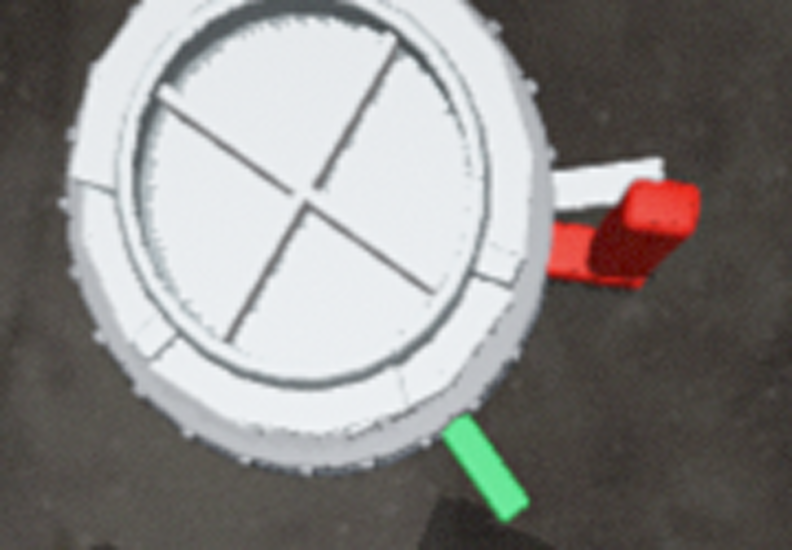

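Run:
```python
from h import *
im=grab("wrist"); q=lambda a,b,z:onz(im,230+a/4.4-.4,b/4.4-.4,z)
C=q(307,195,54); print(C)
for p in((163,92),(398,42),(230,338),(432,292)):
    d=q(*p,54)-C; print(d.round(1),np.hypot(*d[:2]).round(1),np.degrees(np.arctan2(d[1],d[0])).round(1))
for p in((665,207,95),(487,470,6)):
    d=q(*p)-C; print(q(*p).round(1),d.round(1),np.hypot(*d[:2]).round(1),np.degrees(np.arctan2(d[1],d[0])).round(1))
s=ctrl.read_state(); print(s["eef_pos"],s["tool_rot"])
```

```text
[558.12388127  71.14798925  54.        ]
[ 7.4 43.3  0. ] 43.9 80.4
[42.3 -7.5  0. ] 43.0 -10.0
[-40.7   5.3   0. ] 41.1 172.5
[ -8.3 -39.6   0. ] 40.5 -101.8
[584.2 -12.7  95. ] [ 26.1 -83.8  41. ] 87.8 -72.7
[516.2  -3.2   6. ] [-42.  -74.3 -48. ] 85.3 -119.5
[436.41391534  -9.70033255 341.05472165] [3.14135317e+00 9.52388941e-04 4.14988535e-01]
```

>>> carry_out([
  {"tx": 0, "ty": 0, "tz": 0.05, "twist": -0.032, "fingers": 0.65},
  {"tx": 0, "ty": 0, "tz": 0.05, "twist": -0.032, "fingers": 0.65},
  {"tx": 0.0385, "ty": -0.0577, "tz": 0.114, "twist": 0, "fingers": 0.65},
  {"tx": 0.0385, "ty": -0.0577, "tz": 0.114, "twist": 0, "fingers": 0.65},
  {"tx": 0.0385, "ty": -0.0577, "tz": 0.114, "twist": 0, "fingers": 0.65},
  {"tx": 0.0385, "ty": -0.0577, "tz": 0.114, "twist": 0, "fingers": 0.65},
  {"tx": 0.0385, "ty": -0.0577, "tz": 0.114, "twist": 0, "fingers": 0.65},
  {"tx": 0, "ty": 0, "tz": 0, "twist": 0, "fingers": 0.65},
  {"tx": 0, "ty": 0, "tz": 0, "twist": 0, "fingers": 0.65},
  {"tx": 0, "ty": 0, "tz": 0, "twist": 0, "fingers": 0.65},
])

```text
clock: 3.25
eef_pos: [434.7, 94.7, 141.5]
tool_rot: [3.14, -0.002, 0.616]
force: [-0.5, 0.0, 0.2]
width: 55.8
gripper_force: 0.0
```

```bash
cat >> h.py <<'E'
def loc(z=50,lo=(105,120,60),hi=(130,255,255),amin=200,cam="wrist"):
    im=grab(cam); s=ctrl.read_state(); p=s["eef_pos"]; y=s["tool_rot"][2]
    print("t",round(s["clock"],2),"tcp",p.round(1),"rot",s["tool_rot"].round(3),"F",s["force"].round(1),"w",round(s["width"],1))
    for c,st in blobs(im,lo,hi,amin):
        w=onz(im,*c,z); d=w-p; 
        print(c.round(0),st[:5],w.round(1),"tool dx,dy mm:",(np.cos(y)*d[0]+np.sin(y)*d[1]).round(1),(np.sin(y)*d[0]-np.cos(y)*d[1]).round(1))
    return im
E
python3 - <<'E'
from h import *
loc()
E
```

```text
t 3.3 tcp [434.7  94.9 141.5] rot [ 3.14e+00 -2.00e-03  6.17e-01] F [-0.2  0.2  0. ] w 55.8
[107. 107.] [    0     0   194   215 22087] [413.6 248.8  50. ] tool dx,dy mm: 71.8 -137.8
[244.   4.] [228   0  33  11 231] [515.3 207.9  50. ] tool dx,dy mm: 131.2 -45.6
[318. 210.] [ 300  192   38   38 1145] [435.5  97.6  50. ] tool dx,dy mm: 2.3 -1.7
[597. 330.] [ 512  287  128  113 7270] [ 481.8 -137.4   50. ] tool dx,dy mm: -95.9 216.7
[463. 385.] [446 365  44  35 975] [381.  -87.1  50. ] tool dx,dy mm: -149.0 117.4
```

>>> carry_out([
  {"tx": 0.007, "ty": -0.005, "tz": 0.12, "twist": 0, "fingers": 0.65},
  {"tx": 0, "ty": 0, "tz": 0.12, "twist": 0, "fingers": 0.65},
  {"tx": 0, "ty": 0, "tz": 0.097, "twist": 0, "fingers": 0.65},
  {"tx": 0, "ty": 0, "tz": 0, "twist": 0, "fingers": 0.65},
  {"tx": 0, "ty": 0, "tz": 0, "twist": 0, "fingers": 0.2},
  {"tx": 0, "ty": 0, "tz": 0, "twist": 0, "fingers": 0.2},
  {"tx": 0, "ty": 0, "tz": 0, "twist": 0, "fingers": 0.2},
  {"tx": 0, "ty": 0, "tz": 0, "twist": 0, "fingers": 0.2},
  {"tx": 0, "ty": 0, "tz": -0.05, "twist": 0, "fingers": 0.2},
  {"tx": 0, "ty": 0, "tz": -0.13, "twist": 0, "fingers": 0.2},
  {"tx": 0, "ty": 0, "tz": -0.14, "twist": 0, "fingers": 0.2},
  {"tx": 0, "ty": 0, "tz": 0, "twist": 0, "fingers": 0.2},
])

```text
clock: 4.8
eef_pos: [436.7, 98.3, 143.2]
tool_rot: [3.137, -0.005, 0.618]
force: [0.5, 0.9, -0.2]
width: 23.6
gripper_force: 59.1
```

Run:
```python
from h import *
im=loc(z=148); cv2.imwrite("pics/w3.png",im["color"])
```

```text
t 4.85 tcp [435.8  97.7 141.8] rot [ 3.138e+00 -2.000e-03  6.180e-01] F [ 0.4  0.1 -1.2] w 23.4
[107. 110.] [    0     0   198   220 22408] [447.8 202.8 148. ] tool dx,dy mm: 70.7 -78.6
[248.   7.] [227   0  42  18 531] [506.2 178.7 148. ] tool dx,dy mm: 104.4 -25.2
[321. 277.] [ 293  245   57   63 2949] [438.   99.4 148. ] tool dx,dy mm: 2.8 -0.1
[586. 335.] [ 483  290  157  110 9399] [482.8 -14.7 148. ] tool dx,dy mm: -26.8 118.9
[466. 355.] [455 342  23  28 279] [443.9  22.5 148. ] tool dx,dy mm: -37.0 66.0
```

View pics/w3.png

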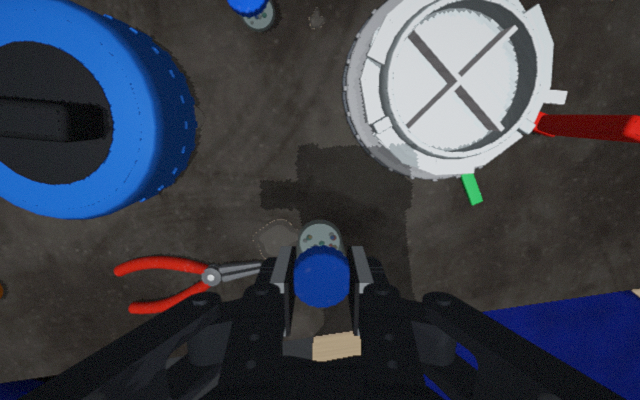

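Pot C is held, with its cap at (322,277). The carrier shows clearly, with the cross centre at (457,80) and arm ends at (408,27), (515,30), (409,124), (503,130).

Run:
```python
from h import *
im=loc(z=148,amin=2500)
C=onz(im,457,80,54); print(C)
P=[onz(im,*p,54) for p in((408,27),(515,30),(409,124),(503,130))]
for p in P: d=p-C; print(d.round(1),np.hypot(*d[:2]).round(1),np.degrees(np.arctan2(d[1],d[0])).round(1))
print("green",onz(im,473,190,6))
# inner rim: fit ellipse on rim points eyeballed + floor blob
m=cv2.inRange(cv2.cvtColor(im["color"],cv2.COLOR_BGR2HSV),(0,0,185),(180,40,255))
m[:, :340]=0; m[185:]=0; m[:,570:]=0
cs,_=cv2.findContours(m,cv2.RETR_EXTERNAL,cv2.CHAIN_APPROX_NONE)
for c in sorted(cs,key=cv2.contourArea)[-5:]: print(cv2.contourArea(c),cv2.boundingRect(c),cv2.fitEllipse(c))
```

```text
t 4.9 tcp [435.   97.4 140.7] rot [3.138 0.    0.618] F [ 0.6 -0.2 -0.3] w 23.9
[108. 109.] [    0     0   196   218 22376] [447.8 201.4 148. ] tool dx,dy mm: 70.7 -77.4
[321. 277.] [ 293  245   57   63 2949] [437.7  99.4 148. ] tool dx,dy mm: 3.4 -0.0
[586. 335.] [ 480  290  160  110 9487] [482.  -13.2 148. ] tool dx,dy mm: -25.8 117.5
[556.78635523  79.5727105   54.        ]
[ 5.3 43.9  0. ] 44.2 83.1
[41.4 -9.6  0. ] 42.5 -13.0
[-38.    7.4   0. ] 38.7 168.9
[ -5.5 -44.8   0. ] 45.1 -97.0
green [514.57900842  -1.5701561    6.        ]Traceback (most recent call last):
  File "<stdin>", line 11, in <module>
cv2.error: OpenCV(4.12.0) /io/opencv/modules/imgproc/src/shapedescr.cpp:361: error: (-201:Incorrect size of input array) There should be at least 5 points to fit the ellipse in function 'fitEllipseNoDirect'
```

Run:
```python
from h import *
R=[]
for k in range(8):
    im=grab("wrist"); R.append(onz(im,457.3,79.3,54)); print(ctrl.read_state()["eef_pos"].round(1), R[-1].round(1), onz(im,473,190,6).round(1))
tp=grab("top"); print("top",onz(tp,344.6,164.1,54), onz(tp,371.4,182.8,6), tp["world_from_camera"][:3,3])
tp=grab("top"); print("top",onz(tp,344.6,164.1,54))
```

```text
[434.4  97.3 139.9] [555.7  79.7  54. ] [513.3  -1.4   6. ]
[434.1  97.3 139.5] [554.8  79.8  54. ] [512.5  -1.1   6. ]
[434.   97.4 139.2] [554.2  80.   54. ] [512.   -0.8   6. ]
[434.   97.4 139.1] [553.9  80.1  54. ] [511.8  -0.6   6. ]
[434.   97.5 139.1] [553.9  80.3  54. ] [ 5.118e+02 -5.000e-01  6.000e+00]
[434.1  97.6 139.2] [553.9  80.4  54. ] [ 5.119e+02 -3.000e-01  6.000e+00]
[434.2  97.6 139.2] [554.1  80.4  54. ] [ 5.12e+02 -3.00e-01  6.00e+00]
[434.3  97.6 139.4] [554.2  80.4  54. ] [ 5.121e+02 -3.000e-01  6.000e+00]
top [554.23430296  78.06790962  54.        ] [515.49654617   0.52264844   6.        ] [ 261.41327296  174.17179343 1006.05685069]
top [554.23430296  78.06790962  54.        ]
```

Run:
```python
from h import *
t=cv2.imread("pics/w3.png")[50:112,420:496]
for k in range(3):
    im=grab("wrist"); r=cv2.matchTemplate(im["color"],t,cv2.TM_CCOEFF_NORMED); _,v,_,l=cv2.minMaxLoc(r)
    u=np.array(l)+[37,30]; print(round(v,3),u,onz(im,*u,54).round(1),ctrl.read_state()["eef_pos"].round(1))
    g=blobs(im,(45,120,60),(75,255,255),60); print([(onz(im,*c,6).round(1)) for c,s in g if c[0]<500])
```

```text
0.981 [462  74] [558.6  80.   54. ] [434.6  97.6 139.7]
[array([5.163e+02, 2.000e-01, 6.000e+00])]
0.985 [462  75] [558.3  79.6  54. ] [434.6  97.6 139.7]
[array([5.163e+02, 2.000e-01, 6.000e+00])]
0.986 [462  75] [558.4  79.6  54. ] [434.6  97.6 139.8]
[array([5.163e+02, 3.000e-01, 6.000e+00])]
```

>>> carry_out([
  {"tx": 0.067, "ty": 0.096, "tz": 0, "twist": 0, "fingers": 0.2},
  {"tx": 0.067, "ty": 0.096, "tz": 0, "twist": 0, "fingers": 0.2},
  {"tx": 0.067, "ty": 0.096, "tz": 0, "twist": 0, "fingers": 0.2},
  {"tx": 0, "ty": 0, "tz": 0, "twist": 0, "fingers": 0.2},
  {"tx": 0, "ty": 0, "tz": 0, "twist": 0, "fingers": 0.2},
  {"tx": 0, "ty": 0, "tz": 0, "twist": 0, "fingers": 0.2},
  {"tx": 0, "ty": 0, "tz": 0, "twist": 0, "fingers": 0.2},
  {"tx": 0, "ty": 0, "tz": 0, "twist": 0, "fingers": 0.2},
  {"tx": 0, "ty": 0, "tz": 0, "twist": 0, "fingers": 0.2},
])

```text
clock: 6.68
eef_pos: [533.9, 62.3, 140.1]
tool_rot: [3.139, 0.002, 0.619]
force: [-0.1, 0.3, -0.3]
width: 23.7
gripper_force: 59.1
```

Run:
```python
from h import *
im=loc(z=148); cv2.imwrite("pics/w4.png",im["color"])
```

```text
t 6.72 tcp [533.9  62.3 140. ] rot [3.139e+00 2.000e-03 6.190e-01] F [-0.9  0.4 -0.8] w 23.8
[229.  13.] [ 205    0   48   32 1227] [597.6 145.6 148. ] tool dx,dy mm: 100.2 -30.9
[117.  89.] [  93   67   49   45 1694] [554.4 165.2 148. ] tool dx,dy mm: 76.4 -71.9
[ 41. 194.] [    0    99   101   193 13969] [503.1 172.1 148. ] tool dx,dy mm: 38.6 -107.3
[321. 277.] [ 293  245   57   63 2960] [536.5  64.5 148. ] tool dx,dy mm: 3.4 -0.3
[583. 357.] [ 535  335   78   57 2040] [571.7 -54.1 148. ] tool dx,dy mm: -36.8 116.7
[435. 388.] [423 374  28  26 202] [520.6 -11.  148. ] tool dx,dy mm: -53.3 52.0
```

View pics/w4.png

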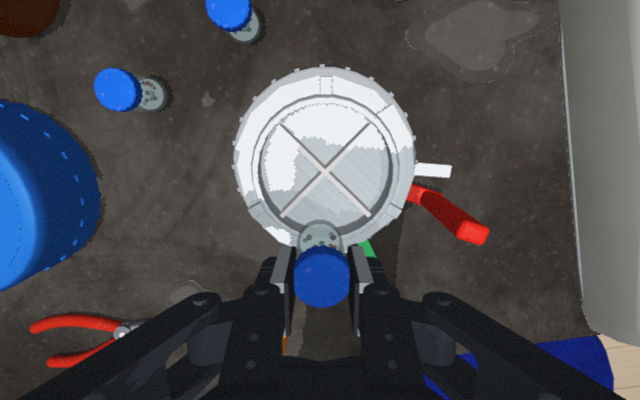

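The picture shows the held cap at (321,277) and the carrier's cross centre at (324,170), symmetric ahead of the tool. The other pots are at (117,89) and (229,13).

Run:
```python
from h import *
im=loc(z=50,amin=1100)
C=onz(im,324.5,170,54); print(C)
for p in((282,125),(370,122),(283,215),(370,215)):
    d=onz(im,*p,54)-C; print(d.round(1),np.hypot(*d[:2]).round(1),np.degrees(np.arctan2(d[1],d[0])).round(1))
```

```text
t 6.78 tcp [533.9  62.2 140. ] rot [3.139e+00 2.000e-03 6.190e-01] F [ 0.9 -0.9 -0.7] w 23.3
[229.  13.] [ 205    0   48   32 1223] [604.  179.4  50. ] tool dx,dy mm: 125.1 -54.8
[117.  89.] [  93   67   49   45 1700] [526.4 214.6  50. ] tool dx,dy mm: 82.3 -128.4
[ 41. 194.] [    0    99   101   193 13961] [434.3 227.   50. ] tool dx,dy mm: 14.5 -192.0
[321. 277.] [ 293  245   57   63 2960] [494.2  33.8  50. ] tool dx,dy mm: -48.8 0.1
[583. 357.] [ 535  335   78   57 2040] [ 557.4 -179.1   50. ] tool dx,dy mm: -120.8 210.2
[560.93457316  78.66147473  54.        ]
[ 7.8 39.   0. ] 39.8 78.6
[41.9 -5.7  0. ] 42.3 -7.7
[-41.9   5.1   0. ] 42.3 173.1
[ -7.3 -43.8   0. ] 44.4 -99.4
```

>>> carry_out([
  {"tx": -0.003, "ty": 0.006, "tz": 0.1, "twist": 0, "fingers": 0.2},
  {"tx": 0, "ty": 0, "tz": 0.06, "twist": 0, "fingers": 0.2},
  {"tx": 0, "ty": 0, "tz": 0.03, "twist": 0, "fingers": 0.2},
  {"tx": 0, "ty": 0, "tz": 0.015, "twist": 0, "fingers": 0.2},
  {"tx": 0, "ty": 0, "tz": 0, "twist": 0, "fingers": 0.2},
  {"tx": 0, "ty": 0, "tz": 0, "twist": 0, "fingers": 0.2},
  {"tx": 0, "ty": 0, "tz": 0, "twist": 0, "fingers": 0.2},
])

```text
clock: 7.65
eef_pos: [535.6, 61.0, 81.3]
tool_rot: [3.137, -0.001, 0.619]
force: [-2.0, 1.1, 18.9]
width: 23.6
gripper_force: 61.1
```

>>> carry_out([
  {"tx": 0, "ty": 0, "tz": -0.006, "twist": 0, "fingers": 0.2},
  {"tx": 0, "ty": 0, "tz": 0, "twist": 0, "fingers": 0.42},
  {"tx": 0, "ty": 0, "tz": 0, "twist": 0, "fingers": 0.42},
  {"tx": 0, "ty": 0, "tz": 0, "twist": 0, "fingers": 0.42},
  {"tx": 0, "ty": 0, "tz": -0.08, "twist": 0, "fingers": 0.42},
  {"tx": 0, "ty": 0, "tz": -0.12, "twist": 0, "fingers": 0.42},
  {"tx": 0, "ty": 0, "tz": -0.05, "twist": 0, "fingers": 0.65},
  {"tx": 0.14, "ty": -0.06, "tz": 0, "twist": 0, "fingers": 0.65},
  {"tx": 0.14, "ty": -0.06, "tz": 0, "twist": 0, "fingers": 0.65},
  {"tx": 0.137, "ty": -0.07, "tz": 0, "twist": 0, "fingers": 0.65},
  {"tx": 0, "ty": 0, "tz": 0, "twist": 0, "fingers": 0.65},
  {"tx": 0, "ty": 0, "tz": 0, "twist": 0, "fingers": 0.65},
])

```text
clock: 9.15
eef_pos: [602.2, 178.3, 153.9]
tool_rot: [3.139, 0.005, 0.619]
force: [-0.6, -0.1, 0.4]
width: 55.7
gripper_force: 0.0
```

>>> carry_out([
  {"tx": 0, "ty": 0, "tz": 0, "twist": 0, "fingers": 0.65},
  {"tx": 0, "ty": 0, "tz": 0, "twist": 0, "fingers": 0.65},
  {"tx": 0, "ty": 0, "tz": 0, "twist": 0, "fingers": 0.65},
])

```text
clock: 9.52
eef_pos: [603.1, 178.5, 155.0]
tool_rot: [3.139, 0.002, 0.618]
force: [0.7, -1.0, -0.3]
width: 55.5
gripper_force: 0.0
```

Run:
```python
from h import *
im=loc(z=50,amin=600); 
tp=grab("top")
for c,s in blobs(tp,(105,120,60),(130,255,255)):
    if s[4]<200: print(c.round(1),s[4],onz(tp,*c,50).round(0),onz(tp,*c,86).round(0))
```

```text
t 9.57 tcp [603.1 178.7 155.1] rot [3.139e+00 2.000e-03 6.180e-01] F [0.3 0.3 0.4] w 55.3
[182.  22.] [  17    0  288   43 6671] [652.6 322.6  50. ] tool dx,dy mm: 123.7 -88.5
[319. 198.] [ 302  179   36   37 1028] [608.6 184.2  50. ] tool dx,dy mm: 7.6 -1.3
[222. 254.] [206 239  36  34 787] [528.3 219.2  50. ] tool dx,dy mm: -37.5 -76.3
[ 88. 286.] [    0   241   187   116 10157] [442.8 292.1  50. ] tool dx,dy mm: -64.9 -185.3
[36.  10.6] 16 [1006.  940.   50.] [978. 911.  86.]
[445.   25.4] 57 [ 971. -221.   50.] [ 944. -206.   86.]
[304.8 145.7] 96 [607. 183.  50.] [594. 183.  86.]
[352.2 169.2] 63 [541.  58.  50.] [531.  62.  86.]
[292.  175.8] 101 [524. 217.  50.] [514. 215.  86.]
```

>>> carry_out([
  {"tx": 0.017, "ty": -0.004, "tz": 0.12, "twist": 0, "fingers": 0.65},
  {"tx": 0, "ty": 0, "tz": 0.12, "twist": 0, "fingers": 0.65},
  {"tx": 0, "ty": 0, "tz": 0.1, "twist": 0, "fingers": 0.65},
  {"tx": 0, "ty": 0, "tz": 0.036, "twist": 0, "fingers": 0.65},
  {"tx": 0, "ty": 0, "tz": 0, "twist": 0, "fingers": 0.65},
  {"tx": 0, "ty": 0, "tz": 0, "twist": 0, "fingers": 0.65},
  {"tx": 0, "ty": 0, "tz": 0, "twist": 0, "fingers": 0.2},
  {"tx": 0, "ty": 0, "tz": 0, "twist": 0, "fingers": 0.2},
  {"tx": 0, "ty": 0, "tz": 0, "twist": 0, "fingers": 0.2},
  {"tx": 0, "ty": 0, "tz": 0, "twist": 0, "fingers": 0.2},
])

```text
clock: 10.88
eef_pos: [607.1, 183.1, 43.3]
tool_rot: [3.139, 0.0, 0.619]
force: [-1.2, -0.4, 5.6]
width: 23.9
gripper_force: 59.0
```

>>> carry_out([
  {"tx": 0, "ty": 0, "tz": -0.08, "twist": 0, "fingers": 0.2},
  {"tx": 0, "ty": 0, "tz": -0.13, "twist": 0, "fingers": 0.2},
  {"tx": 0, "ty": 0, "tz": -0.13, "twist": 0, "fingers": 0.2},
  {"tx": -0.12, "ty": 0.097, "tz": 0, "twist": 0, "fingers": 0.2},
  {"tx": -0.121, "ty": 0.097, "tz": 0, "twist": 0, "fingers": 0.2},
  {"tx": 0, "ty": 0, "tz": 0, "twist": 0, "fingers": 0.2},
  {"tx": 0, "ty": 0, "tz": 0, "twist": 0, "fingers": 0.2},
  {"tx": 0, "ty": 0, "tz": 0, "twist": 0, "fingers": 0.2},
  {"tx": 0, "ty": 0, "tz": 0, "twist": 0, "fingers": 0.2},
  {"tx": 0, "ty": 0, "tz": 0, "twist": 0, "fingers": 0.2},
  {"tx": 0, "ty": 0, "tz": 0, "twist": 0, "fingers": 0.2},
])

```text
clock: 12.25
eef_pos: [581.4, 94.1, 144.3]
tool_rot: [3.139, 0.002, 0.619]
force: [0.2, -0.3, 0.0]
width: 23.7
gripper_force: 59.1
```

Run:
```python
from h import *
im=loc(z=152); cv2.imwrite("pics/w5.png",im["color"])
tp=grab("top")
for c,s in blobs(tp,(105,120,60),(130,255,255)):
    if s[4]<200 : print(c.round(1),s[4],onz(tp,*c,152).round(0),onz(tp,*c,86).round(0))
```

```text
t 12.3 tcp [581.4  94.  144.3] rot [3.139e+00 2.000e-03 6.190e-01] F [-0.5 -0.6 -0.1] w 24.1
[132. 176.] [ 111  157   47   39 1333] [577.1 178.8 152. ] tool dx,dy mm: 45.7 -71.6
[ 49. 258.] [    0   171   114   189 14906] [526.9 191.1 152. ] tool dx,dy mm: 11.9 -110.7
[321. 283.] [ 292  243   59   86 3846] [581.5  94.6 152. ] tool dx,dy mm: 0.5 -0.4
[445.   25.4] 59 [ 895. -179.  152.] [ 944. -206.   86.]
[28.6 32.1] 17 [866. 868. 152.] [913. 922.  86.]
[343.8 143.5] 37 [575.  89. 152.] [600.  82.  86.]
[352.6 169.1] 62 [512.  69. 152.] [531.  61.  86.]
[292.  175.8] 103 [496. 212. 152.] [514. 215.  86.]
[608.3 354.3] 18 [  91. -481.  152.] [  78. -531.   86.]
```

View pics/w5.png

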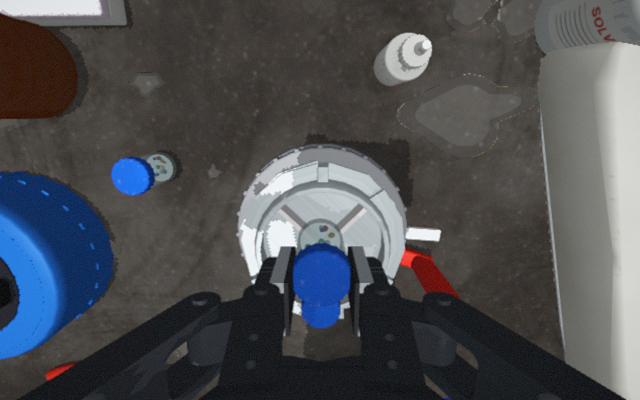

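Pot A is held over the far cell, with its cap at (321,275). The first pot's cap is just behind it at (321,312), and the carrier is centred at about column 323. Lowering it now.

>>> carry_out([
  {"tx": 0, "ty": 0.003, "tz": 0.1, "twist": 0, "fingers": 0.2},
  {"tx": 0, "ty": 0, "tz": 0.07, "twist": 0, "fingers": 0.2},
  {"tx": 0, "ty": 0, "tz": 0.03, "twist": 0, "fingers": 0.2},
  {"tx": 0, "ty": 0, "tz": 0.016, "twist": 0, "fingers": 0.2},
  {"tx": 0, "ty": 0, "tz": 0, "twist": 0, "fingers": 0.2},
  {"tx": 0, "ty": 0, "tz": 0, "twist": 0, "fingers": 0.2},
  {"tx": 0, "ty": 0, "tz": 0, "twist": 0, "fingers": 0.2},
])

```text
clock: 13.22
eef_pos: [582.2, 92.9, 80.1]
tool_rot: [3.139, 0.001, 0.619]
force: [-0.4, -0.7, -0.5]
width: 24.1
gripper_force: 59.1
```

>>> carry_out([
  {"tx": 0, "ty": 0, "tz": 0, "twist": 0, "fingers": 0.42},
  {"tx": 0, "ty": 0, "tz": 0, "twist": 0, "fingers": 0.42},
  {"tx": 0, "ty": 0, "tz": 0, "twist": 0, "fingers": 0.42},
  {"tx": 0, "ty": 0, "tz": -0.08, "twist": 0, "fingers": 0.42},
  {"tx": 0, "ty": 0, "tz": -0.14, "twist": 0, "fingers": 0.42},
  {"tx": 0.026, "ty": -0.148, "tz": 0, "twist": 0, "fingers": 0.65},
  {"tx": 0.026, "ty": -0.148, "tz": 0, "twist": 0, "fingers": 0.65},
  {"tx": 0.026, "ty": -0.147, "tz": 0, "twist": 0, "fingers": 0.65},
  {"tx": 0, "ty": 0, "tz": 0, "twist": 0, "fingers": 0.65},
  {"tx": 0, "ty": 0, "tz": 0, "twist": 0, "fingers": 0.65},
  {"tx": 0, "ty": 0, "tz": 0, "twist": 0, "fingers": 0.65},
  {"tx": 0, "ty": 0, "tz": 0, "twist": 0, "fingers": 0.65},
])

```text
clock: 14.72
eef_pos: [524.4, 213.6, 145.1]
tool_rot: [3.139, 0.002, 0.617]
force: [-0.2, -0.1, -0.3]
width: 55.4
gripper_force: 0.0
```

Run:
```python
from h import *
im=loc(z=50,amin=600); 
tp=grab("top")
for c,s in blobs(tp,(105,120,60),(130,255,255)):
    if s[4]<200 : print(c.round(1),s[4],onz(tp,*c,50).round(0),onz(tp,*c,86).round(0))
```

```text
t 14.78 tcp [524.3 213.9 145.1] rot [3.139e+00 2.000e-03 6.170e-01] F [-0.5  0.6 -0.2] w 55.2
[318. 207.] [ 299  186   38   40 1102] [526.  217.5  50. ] tool dx,dy mm: 3.4 -2.0
[154. 248.] [   59   198   195   127 11367] [430.5 298.   50. ] tool dx,dy mm: -27.8 -122.9
[524. 259.] [ 500  238   49   42 1536] [582.   68.4  50. ] tool dx,dy mm: -37.1 152.0
[445.   25.3] 59 [ 971. -221.   50.] [ 944. -206.   86.]
[338.7 152.7] 51 [587.  93.  50.] [575.  96.  86.]
[352.4 169.1] 65 [542.  57.  50.] [531.  62.  86.]
[292.1 175.5] 93 [524. 216.  50.] [515. 215.  86.]
```

>>> carry_out([
  {"tx": 0.003, "ty": -0.005, "tz": 0.12, "twist": 0, "fingers": 0.65},
  {"tx": 0, "ty": 0, "tz": 0.12, "twist": 0, "fingers": 0.65},
  {"tx": 0, "ty": 0, "tz": 0.08, "twist": 0, "fingers": 0.65},
  {"tx": 0, "ty": 0, "tz": 0.022, "twist": 0, "fingers": 0.65},
  {"tx": 0, "ty": 0, "tz": 0, "twist": 0, "fingers": 0.65},
  {"tx": 0, "ty": 0, "tz": 0, "twist": 0, "fingers": 0.65},
  {"tx": 0, "ty": 0, "tz": 0, "twist": 0, "fingers": 0.2},
  {"tx": 0, "ty": 0, "tz": 0, "twist": 0, "fingers": 0.2},
  {"tx": 0, "ty": 0, "tz": 0, "twist": 0, "fingers": 0.2},
  {"tx": 0, "ty": 0, "tz": 0, "twist": 0, "fingers": 0.2},
])

```text
clock: 16.08
eef_pos: [524.2, 216.5, 43.6]
tool_rot: [3.139, 0.001, 0.619]
force: [-0.0, -1.1, 5.5]
width: 23.9
gripper_force: 58.7
```

>>> carry_out([
  {"tx": 0, "ty": 0, "tz": -0.08, "twist": 0, "fingers": 0.2},
  {"tx": 0, "ty": 0, "tz": -0.13, "twist": 0, "fingers": 0.2},
  {"tx": 0, "ty": 0, "tz": -0.13, "twist": 0, "fingers": 0.2},
  {"tx": -0.059, "ty": 0.115, "tz": 0, "twist": 0, "fingers": 0.2},
  {"tx": -0.059, "ty": 0.115, "tz": 0, "twist": 0, "fingers": 0.2},
  {"tx": -0.059, "ty": 0.115, "tz": 0, "twist": 0, "fingers": 0.2},
  {"tx": 0, "ty": 0, "tz": 0, "twist": 0, "fingers": 0.2},
  {"tx": 0, "ty": 0, "tz": 0, "twist": 0, "fingers": 0.2},
  {"tx": 0, "ty": 0, "tz": 0, "twist": 0, "fingers": 0.2},
  {"tx": 0, "ty": 0, "tz": 0, "twist": 0, "fingers": 0.2},
  {"tx": 0, "ty": 0, "tz": 0, "twist": 0, "fingers": 0.2},
  {"tx": 0, "ty": 0, "tz": 0, "twist": 0, "fingers": 0.2},
])

```text
clock: 17.58
eef_pos: [540.5, 101.8, 144.9]
tool_rot: [3.139, 0.002, 0.619]
force: [0.8, -0.3, -0.2]
width: 23.6
gripper_force: 59.2
```

Run:
```python
from h import *
im=loc(z=152); cv2.imwrite("pics/w6.png",im["color"])
for c,s in blobs(im,(105,120,60),(130,255,255),600): print(c.round(), onz(im,*c,86).round(1))
```

```text
t 17.62 tcp [540.5 101.7 145. ] rot [3.139e+00 2.000e-03 6.190e-01] F [-0.2  0.6 -0.3] w 23.8
[370. 181.] [ 349  159   45   45 1536] [586.5 111.9 152. ] tool dx,dy mm: 43.4 18.4
[ 78. 246.] [    0   162   154   189 17717] [497.1 191.6 152. ] tool dx,dy mm: 16.8 -98.5
[321. 274.] [ 292  242   59   65 3062] [543.5 104.3 152. ] tool dx,dy mm: 4.0 -0.4
[377. 258.] [364 248  24  29 271] [562.8  89.9 152. ] tool dx,dy mm: 11.3 22.6
[600. 372.] [ 566  357   56   40 1064] [577.2 -28.5 152. ] tool dx,dy mm: -45.7 127.3
[370. 181.] [581.4  95.6  86. ]
[ 78. 246.] [444.3 217.8  86. ]
[321. 274.] [515.5  84.   86. ]
[600. 372.] [ 567.  -119.4   86. ]
```

View pics/w6.png

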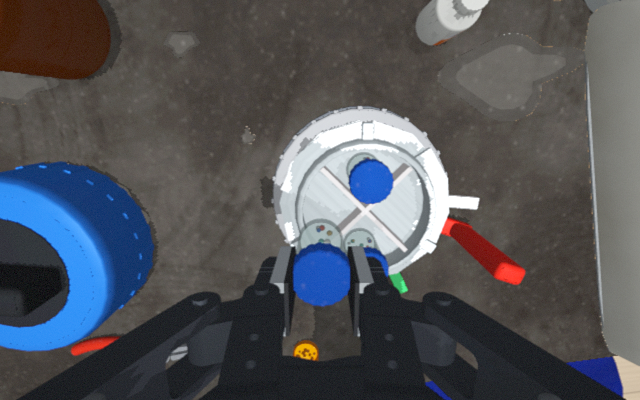

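Pot B is over its cell, with its cap at (321,274). Pots A and C are in place with caps at (370,181) and (377,258), and the cross centre is at (366,208). The offsets agree with the plan, so I lower it.

>>> carry_out([
  {"tx": 0.002, "ty": 0, "tz": 0.1, "twist": 0, "fingers": 0.2},
  {"tx": 0, "ty": 0, "tz": 0.07, "twist": 0, "fingers": 0.2},
  {"tx": 0, "ty": 0, "tz": 0.03, "twist": 0, "fingers": 0.2},
  {"tx": 0, "ty": 0, "tz": 0.017, "twist": 0, "fingers": 0.2},
  {"tx": 0, "ty": 0, "tz": 0, "twist": 0, "fingers": 0.2},
  {"tx": 0, "ty": 0, "tz": 0, "twist": 0, "fingers": 0.2},
  {"tx": 0, "ty": 0, "tz": 0, "twist": 0, "fingers": 0.2},
])

```text
clock: 18.5
eef_pos: [541.2, 101.7, 80.3]
tool_rot: [3.139, 0.001, 0.619]
force: [0.6, 0.9, -0.4]
width: 23.8
gripper_force: 59.2
```

>>> carry_out([
  {"tx": 0, "ty": 0, "tz": 0, "twist": 0, "fingers": 0.42},
  {"tx": 0, "ty": 0, "tz": 0, "twist": 0, "fingers": 0.42},
  {"tx": 0, "ty": 0, "tz": 0, "twist": 0, "fingers": 0.42},
  {"tx": 0, "ty": 0, "tz": -0.08, "twist": 0, "fingers": 0.42},
  {"tx": 0, "ty": 0, "tz": -0.16, "twist": 0, "fingers": 0.42},
  {"tx": 0, "ty": 0, "tz": -0.16, "twist": 0, "fingers": 0.42},
  {"tx": -0.027, "ty": -0.165, "tz": -0.05, "twist": 0, "fingers": 1},
  {"tx": -0.027, "ty": -0.165, "tz": -0.05, "twist": 0, "fingers": 1},
  {"tx": -0.027, "ty": -0.165, "tz": 0, "twist": 0, "fingers": 1},
  {"tx": -0.027, "ty": -0.165, "tz": 0, "twist": 0, "fingers": 1},
  {"tx": 0, "ty": 0, "tz": 0, "twist": 0, "fingers": 1},
  {"tx": 0, "ty": 0, "tz": 0, "twist": 0, "fingers": 1},
])

```text
clock: 20.0
eef_pos: [400.2, 244.3, 229.5]
tool_rot: [3.138, 0.002, 0.619]
force: [0.3, -0.1, 0.4]
width: 85.6
gripper_force: 0.0
```

>>> carry_out([
  {"tx": 0, "ty": 0, "tz": 0, "twist": 0, "fingers": 1},
  {"tx": 0, "ty": 0, "tz": 0, "twist": 0, "fingers": 1},
  {"tx": 0, "ty": 0, "tz": 0, "twist": 0, "fingers": 1},
  {"tx": 0, "ty": 0, "tz": 0, "twist": 0, "fingers": 1},
])

```text
clock: 20.5
eef_pos: [400.0, 244.4, 229.4]
tool_rot: [3.139, 0.002, 0.618]
force: [0.9, 0.1, 0.9]
width: 85.4
gripper_force: 0.0
```

Run:
```python
from h import *
im=loc(z=50,amin=600); cv2.imwrite("pics/w7.png",im["color"])
tp=grab("top")
for c,s in blobs(tp,(105,120,60),(130,255,255)):
    if s[4]<200 : print(c.round(1),s[4],onz(tp,*c,86).round(0))
```

```text
t 20.55 tcp [399.9 244.5 229.4] rot [3.139e+00 2.000e-03 6.180e-01] F [-0.3  0.3 -0.6] w 85.3
[597. 122.] [ 578  106   40   33 1047] [594.9  72.8  50. ] tool dx,dy mm: 59.4 253.0
[311. 198.] [ 226  119  146  145 6867] [384.6 245.4  50. ] tool dx,dy mm: -11.9 -9.6
[555. 155.] [537 140  37  32 921] [551.5  82.   50. ] tool dx,dy mm: 29.3 220.3
[583. 190.] [565 175  37  32 905] [543.4  35.   50. ] tool dx,dy mm: -4.5 253.8
[602. 324.] [ 514  297  126   77 3468] [452. -95.  50.] tool dx,dy mm: -154.3 306.8
[445.   25.3] 60 [ 944. -206.   86.]
[339.9 149.7] 33 [583.  92.  86.]
```

View pics/w7.png

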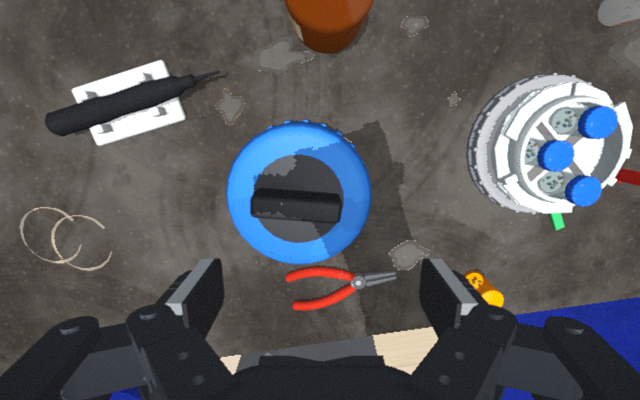

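All three caps sit in the carrier at (598,122), (555,155), (583,190). The lid is ringed about (299,192), with the black wing from about (252,205) to (341,207), lying along the tool's y. I'll measure the wing with a darkness mask and a crop.

Run:
```python
from h import *
im=grab("wrist"); c=im["color"][160:250,230:370]
g=cv2.cvtColor(c,cv2.COLOR_BGR2GRAY)
hb=blobs(im,(95,120,60),(130,255,255),5000); 
hs=cv2.inRange(cv2.cvtColor(im["color"],cv2.COLOR_BGR2HSV),(95,110,50),(130,255,255)); hs[:, :200]=0; hs[:,390:]=0; hs[275:]=0
cs,_=cv2.findContours(hs,cv2.RETR_EXTERNAL,cv2.CHAIN_APPROX_NONE); k=max(cs,key=cv2.contourArea); e=cv2.fitEllipse(k); print(e,[onz(im,*e[0],z).round(1) for z in(40,55,67)])
for th in(18,25,32,40):
    m=(g<th).astype(np.uint8); n,l,s,cc=cv2.connectedComponentsWithStats(m)
    i=1+np.argmax(s[1:,4]); print(th,s[i],cc[i]+[230,160],cv2.minAreaRect(np.argwhere(l==i)[:,::-1].astype(np.float32)))
cv2.imwrite("pics/c4.png",cv2.convertScaleAbs(cv2.resize(c,None,fx=5.5,fy=5.5,interpolation=cv2.INTER_CUBIC),alpha=2.5))
```

```text
((298.79510498046875, 192.17041015625), (142.4453125, 144.41995239257812), 107.06134796142578) [array([380.3, 257.3,  40. ]), array([383.8, 258.6,  55. ]), array([386.6, 259.7,  67. ])]
18 [53 31  1  1  1] [283. 191.] ((53.0, 31.0), (0.0, 0.0), 0.0)
25 [48 30 10  7 20] [283.05 193.7 ] ((53.000003814697266, 34.5), (7.77817440032959, 6.363960266113281), 45.0)
32 [ 23  28  88  16 617] [297.11993517 194.70340357] ((66.86089324951172, 34.98887252807617), (87.2811508178711, 9.090954780578613), 4.573921203613281)
40 [ 22  28  90  18 847] [296.47697757 195.21605667] ((66.745361328125, 36.1020622253418), (89.22605895996094, 13.849336624145508), 2.602562189102173)
```

View pics/c4.png

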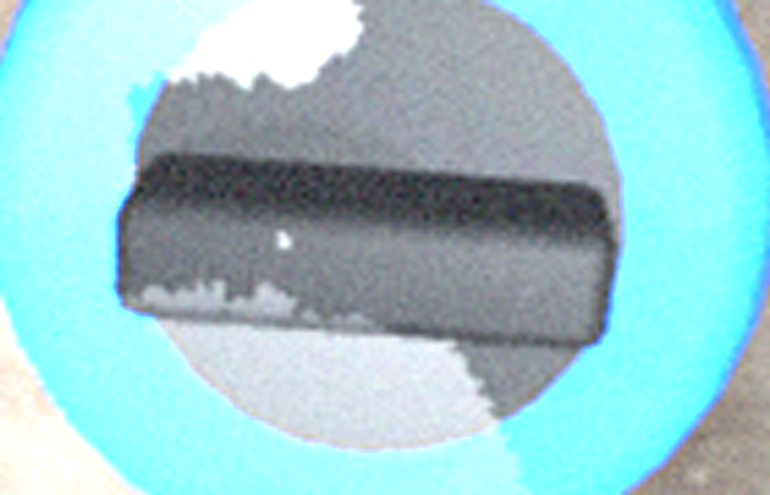

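Run:
```python
from h import *
im=grab("wrist"); print(ctrl.read_state()["qpos"].round(3), ctrl.read_state()["eef_pos"])
q=lambda a,b,z: onz(im,230+a/5.5-.4,160+b/5.5-.4,z)
L=[q(*p,101) for p in((122,207),(610,240),(605,343),(124,310))]; print(np.mean(L,0).round(1))
for a,b in((0,1),(3,2),(0,3),(1,2)): d=L[b]-L[a]; print(np.hypot(*d[:2]).round(1),np.degrees(np.arctan2(d[1],d[0])).round(1))
print("disc",q(380,222,67))
tp=grab("top"); print("top",onz(tp,269,224.5,67))
```

```text
[-0.254  0.426 -0.492  2.01   0.286  0.775 -1.868] [399.80767872 244.59625394 229.44842283]
[381.2 256.1 101. ]
72.1 -58.6
72.2 -58.8
15.9 -146.8
16.1 -146.3
disc [380.46550559 255.64205527  67.        ]
top [392.59401073 272.91690387  67.        ]
```

>>> carry_out([
  {"tx": -0.037, "ty": -0.067, "tz": 0, "twist": 0, "fingers": 1},
  {"tx": 0, "ty": 0, "tz": 0.02, "twist": -0.053, "fingers": 0.8},
  {"tx": 0, "ty": 0, "tz": 0.02, "twist": -0.053, "fingers": 0.8},
  {"tx": 0, "ty": 0, "tz": 0.02, "twist": -0.053, "fingers": 0.8},
  {"tx": 0, "ty": 0, "tz": 0.02, "twist": -0.053, "fingers": 0.8},
  {"tx": 0, "ty": 0, "tz": 0.02, "twist": -0.053, "fingers": 0.8},
  {"tx": 0, "ty": 0, "tz": 0.02, "twist": -0.053, "fingers": 0.8},
  {"tx": 0, "ty": 0, "tz": 0.02, "twist": -0.053, "fingers": 0.8},
  {"tx": 0, "ty": 0, "tz": 0.02, "twist": -0.053, "fingers": 0.8},
  {"tx": 0, "ty": 0, "tz": 0.02, "twist": -0.053, "fingers": 0.8},
  {"tx": 0, "ty": 0, "tz": 0, "twist": 0, "fingers": 0.8},
  {"tx": 0, "ty": 0, "tz": 0, "twist": 0, "fingers": 0.8},
])

```text
clock: 22.25
eef_pos: [379.2, 254.5, 175.6]
tool_rot: [-3.14, 0.003, 2.115]
force: [0.8, -0.6, -0.5]
width: 68.4
gripper_force: 0.0
```

>>> carry_out([
  {"tx": 0, "ty": 0, "tz": 0, "twist": 0, "fingers": 0.8},
  {"tx": 0, "ty": 0, "tz": 0, "twist": 0, "fingers": 0.8},
  {"tx": 0, "ty": 0, "tz": 0, "twist": 0, "fingers": 0.8},
])

```text
clock: 22.62
eef_pos: [379.1, 254.4, 175.6]
tool_rot: [-3.14, 0.003, 2.117]
force: [-0.0, -0.3, -0.6]
width: 68.3
gripper_force: 0.0
```

Run:
```python
from h import *
im=loc(z=50,amin=600); cv2.imwrite("pics/w8.png",cv2.convertScaleAbs(im["color"],alpha=2))
print(ctrl.read_state()["qpos"].round(2))
tp=grab("top")
for c,s in blobs(tp,(105,120,60),(130,255,255),1000): print(c.round(1),s)
```

```text
t 22.68 tcp [379.1 254.4 175.5] rot [-3.140e+00  3.000e-03  2.117e+00] F [-0.   0.3 -0.3] w 68.8
[320. 198.] [  237   109   176   173 11769] [376.3 255.8  50. ] tool dx,dy mm: 2.7 -1.7
[623. 330.] [ 605  292   35   71 2085] [673.7 292.6  50. ] tool dx,dy mm: -120.5 271.5
[ 33. 350.] [   0  316   95   80 2715] [225.1  -6.8  50. ] tool dx,dy mm: -143.1 -267.3
[161. 388.] [136 371  44  29 869] [343.7  15.   50. ] tool dx,dy mm: -186.1 -154.6
[-0.08  0.59 -0.85  2.09  0.66  0.75 -0.8 ]
[237.5 112.7] [ 197   83   79   71 2319]
[442.3 275.6] [ 426  252   37   58 1445]
[622.6 383.1] [ 591  356   49   44 1076]
```

View pics/w8.png

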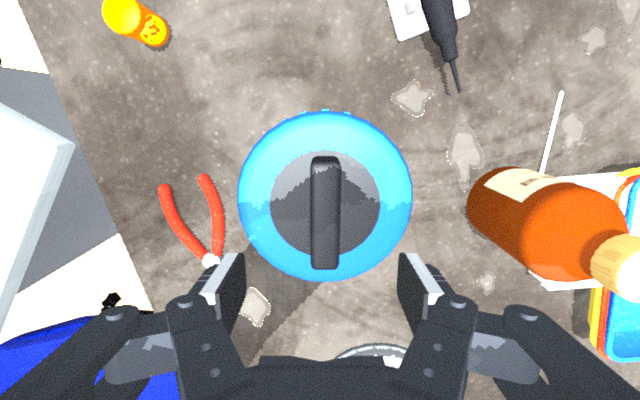

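The lid's wing now stands along the image column at (326,213), the flask is at (550,220) and the pliers are at (190,220). That is the last picture, so from here I use numbers only.

To cancel camera bias I'll measure the lid and then the carrier with the camera straight above each, at the same yaw and height.

>>> carry_out([
  {"tx": -0.1, "ty": 0.01, "tz": -0.09, "twist": 0, "fingers": 1},
  {"tx": -0.11, "ty": 0, "tz": -0.09, "twist": 0, "fingers": 1},
  {"tx": 0, "ty": 0, "tz": 0, "twist": 0, "fingers": 1},
  {"tx": 0, "ty": 0, "tz": 0, "twist": 0, "fingers": 1},
  {"tx": 0, "ty": 0, "tz": 0, "twist": 0, "fingers": 1},
  {"tx": 0, "ty": 0, "tz": 0, "twist": 0, "fingers": 1},
  {"tx": 0, "ty": 0, "tz": 0, "twist": 0, "fingers": 1},
  {"tx": 0, "ty": 0, "tz": 0, "twist": 0, "fingers": 1},
])

```text
clock: 23.72
eef_pos: [414.2, 202.5, 229.5]
tool_rot: [-3.139, 0.002, 2.118]
force: [0.1, 0.7, 0.5]
width: 85.4
gripper_force: 0.0
```

```bash
cat >> h.py <<'E'
def circ(im,m,z):
    """largest contour of mask -> points on plane z -> robust circle fit"""
    cs,_=cv2.findContours(m,cv2.RETR_EXTERNAL,cv2.CHAIN_APPROX_NONE); k=max(cs,key=cv2.contourArea)[:,0]
    P=np.array([onz(im,u,v,z)[:2] for u,v in k])
    from scipy.optimize import least_squares
    r=least_squares(lambda q:np.hypot(P[:,0]-q[0],P[:,1]-q[1])-q[2],[*P.mean(0),70],loss="soft_l1",f_scale=.7)
    return r.x.round(2), np.percentile(abs(r.fun),[50,90]).round(2), len(P)
def bench_roi(im,p,R):
    u=np.array(proj(im,p)); m=np.zeros((400,640),np.uint8); cv2.circle(m,tuple(int(x) for x in u),R,255,-1); return m
E
python3 - <<'E'
from h import *
im=loc(z=50,amin=600); cv2.imwrite("pics/n1.png",im["color"])
h=cv2.cvtColor(im["color"],cv2.COLOR_BGR2HSV); m=cv2.inRange(h,(95,110,50),(130,255,255))&bench_roi(im,(380,255,30),110)
for z in(5,30,60): print(z,circ(im,m,z))
g=cv2.cvtColor(im["color"],cv2.COLOR_BGR2GRAY); r=bench_roi(im,(380,255,67),45)
for th in(28,34,40):
    w=((g<th)*255).astype(np.uint8)&r; n,l,s,cc=cv2.connectedComponentsWithStats(w); i=1+np.argmax(s[1:,4])
    q=cv2.minAreaRect(np.argwhere(l==i)[:,::-1].astype(np.float32)); B=[onz(im,*b,101) for b in cv2.boxPoints(q)]
    print(th,s[i],q,onz(im,*q[0],101).round(1),[np.hypot(*(B[j+1]-B[j])[:2]).round(1) for j in range(2)])
E
```

```text
t 23.77 tcp [414.3 202.5 229.5] rot [-3.140e+00  2.000e-03  2.118e+00] F [-0.1  0.6 -0.3] w 85.6
[321. 110.] [  244    32   155   162 11941] [377.  261.6  50. ] tool dx,dy mm: 69.9 -1.1
[607. 235.] [ 574  168   66  109 4910] [684.1 308.3  50. ] tool dx,dy mm: -50.0 285.5
[ 70. 311.] [   0  278  168   98 6634] [254.3 -55.8  50. ] tool dx,dy mm: -137.4 -271.0
5 (array([380.59, 255.23,  79.97]), array([0.24, 0.51]), 447)
30 (array([380.42, 255.71,  74.35]), array([0.22, 0.48]), 447)
60 (array([380.21, 256.28,  67.61]), array([0.2 , 0.43]), 447)
28 [331 158   3   5   7] ((331.7000427246094, 160.10000610351562), (3.7947328090667725, 1.8973664045333862), 71.56504821777344) [403.9 234.1 101. ] [np.float64(1.5), np.float64(3.0)]
34 [332  77   2  49  72] ((332.4999694824219, 100.99998474121094), (47.99999237060547, 0.9999998807907104), 90.0) [381.1 272.  101. ] [np.float64(0.7), np.float64(34.3)]
40 [329  76   5  87 190] ((331.0, 119.0), (86.0, 4.0), 90.0) [387.  260.4 101. ] [np.float64(2.9), np.float64(63.3)]
```

>>> carry_out([
  {"tx": -0.1635, "ty": 0.04, "tz": 0, "twist": 0, "fingers": 1},
  {"tx": -0.1635, "ty": 0.04, "tz": 0, "twist": 0, "fingers": 1},
  {"tx": -0.1635, "ty": 0.04, "tz": 0, "twist": 0, "fingers": 1},
  {"tx": -0.1635, "ty": 0.04, "tz": 0, "twist": 0, "fingers": 1},
  {"tx": -0.1635, "ty": 0.04, "tz": 0, "twist": 0, "fingers": 1},
  {"tx": 0, "ty": 0, "tz": 0, "twist": 0, "fingers": 1},
  {"tx": 0, "ty": 0, "tz": 0, "twist": 0, "fingers": 1},
  {"tx": 0, "ty": 0, "tz": 0, "twist": 0, "fingers": 1},
  {"tx": 0, "ty": 0, "tz": 0, "twist": 0, "fingers": 1},
  {"tx": 0, "ty": 0, "tz": 0, "twist": 0, "fingers": 1},
  {"tx": 0, "ty": 0, "tz": 0, "twist": 0, "fingers": 1},
])

```text
clock: 25.15
eef_pos: [593.1, 24.2, 230.2]
tool_rot: [-3.14, 0.003, 2.118]
force: [-0.0, -0.1, -0.3]
width: 85.3
gripper_force: 0.0
```

Run:
```python
from h import *
im=loc(z=86,amin=400); cv2.imwrite("pics/n2.png",im["color"])
h=cv2.cvtColor(im["color"],cv2.COLOR_BGR2HSV)
roi=bench_roi(im,(559,78,10),105)
for lo in(80,100,120,140,170,200):
    m=cv2.inRange(h,(0,0,lo),(180,70,255))&roi; m=cv2.morphologyEx(m,cv2.MORPH_OPEN,np.ones((9,9))); m=cv2.morphologyEx(m,cv2.MORPH_CLOSE,np.ones((15,15)))
    print(lo,circ(im,m,6),circ(im,m,50))
for nm,lo,hi,z in(("green",(45,120,60),(75,255,255),6),("red",(0,170,60),(8,255,255),95)):
    for c,s in blobs(im,lo,hi,60): print(nm,c.round(1),s,onz(im,*c,z).round(1))
```

```text
t 25.2 tcp [593.1  24.1 230.2] rot [-3.140e+00  3.000e-03  2.118e+00] F [ 0.  -0.1  0.2] w 85.6
[600.   7.] [ 563    0   77   18 1159] [693.7 252.8  86. ] tool dx,dy mm: 143.0 204.9
[318.  79.] [302  62  33  36 873] [541.9 102.   86. ] tool dx,dy mm: 93.2 -3.2
[354. 115.] [338  99  33  33 815] [580.4  94.1  86. ] tool dx,dy mm: 66.4 25.6
[284. 121.] [268 105  33  33 818] [534.6  60.8  86. ] tool dx,dy mm: 61.8 -30.8
[ 74. 250.] [    0   158   180   218 26257] [ 428.9 -135.6   86. ] tool dx,dy mm: -51.0 -223.3
80 (array([555.06,  77.46,  76.05]), array([ 3.88, 20.17]), 558) (array([555.24,  78.23,  66.66]), array([ 3.44, 17.62]), 558)
100 (array([559.94,  77.07,  72.26]), array([0.47, 7.04]), 474) (array([559.57,  77.88,  63.33]), array([0.41, 6.14]), 474)
120 (array([559.96,  77.16,  71.84]), array([0.5 , 7.49]), 473) (array([559.59,  77.95,  62.96]), array([0.45, 6.52]), 473)
140 (array([559.93,  77.34,  71.52]), array([0.43, 6.96]), 470) (array([559.56,  78.12,  62.67]), array([0.38, 6.08]), 470)
170 (array([559.9 ,  77.43,  70.76]), array([0.54, 9.08]), 472) (array([559.53,  78.21,  62.  ]), array([0.47, 7.96]), 472)
200 (array([561.09,  81.55,  63.05]), array([ 6.67, 22.86]), 557) (array([560.56,  81.76,  55.23]), array([ 5.84, 19.99]), 557)
green [250.4 159.3] [237 149  28  21 282] [517.3   0.7   6. ]
red [586.9  17.4] [556   0  84  27 638] [685.9 237.6  95. ]
red [299.  208.6] [288 183  24  51 648] [581.5   6.1  95. ]
red [534.8 323.7] [524 321  20   6  61] [825.5  23.9  95. ]
```

>>> carry_out([
  {"tx": 0.1714, "ty": -0.0338, "tz": 0, "twist": 0, "fingers": 0.6},
  {"tx": 0.1714, "ty": -0.0338, "tz": 0, "twist": 0, "fingers": 0.6},
  {"tx": 0.1714, "ty": -0.0338, "tz": 0, "twist": 0, "fingers": 0.6},
  {"tx": 0.1714, "ty": -0.0338, "tz": 0, "twist": 0, "fingers": 0.6},
  {"tx": 0.1714, "ty": -0.0338, "tz": 0, "twist": 0, "fingers": 0.6},
  {"tx": 0.1714, "ty": -0.0338, "tz": 0, "twist": 0, "fingers": 0.6},
  {"tx": 0, "ty": 0, "tz": 0.16, "twist": 0, "fingers": 0.6},
  {"tx": 0, "ty": 0, "tz": 0.16, "twist": 0, "fingers": 0.6},
  {"tx": 0, "ty": 0, "tz": 0, "twist": 0, "fingers": 0.6},
  {"tx": 0, "ty": 0, "tz": 0, "twist": 0, "fingers": 0.6},
  {"tx": 0, "ty": 0, "tz": 0, "twist": 0, "fingers": 0.6},
  {"tx": 0, "ty": 0, "tz": 0, "twist": 0, "fingers": 0.6},
])

```text
clock: 26.7
eef_pos: [381.6, 255.9, 134.6]
tool_rot: [3.141, 0.003, 2.117]
force: [0.1, 0.8, 0.4]
width: 51.4
gripper_force: 0.0
```

Run:
```python
from h import *
im=loc(z=50,amin=1000)
g=cv2.GaussianBlur(cv2.cvtColor(im["color"],cv2.COLOR_BGR2GRAY),(3,3),0)
for v in range(200,300,16): print(v,''.join('#' if x<25 else '+' if x<40 else '-' if x<60 else '.' for x in g[v,270:380:2]))
```

```text
t 26.75 tcp [381.5 255.8 134.4] rot [3.141e+00 3.000e-03 2.117e+00] F [ 0.8 -0.   0.2] w 50.8
[321. 204.] [ 217  108  207  155 4051] [376.7 263.6  50. ] tool dx,dy mm: 9.2 0.0
[322. 287.] [ 264  251  115   60 2979] [410.  209.5  50. ] tool dx,dy mm: -54.4 0.4
[ 38. 357.] [   0  324  109   76 3306] [252.2  42.   50. ] tool dx,dy mm: -115.6 -221.5
200 ................--..............---....................
216 ................--..............---....................
232 ................--.............----....................
248 ................--.............----....................
264 ................--............-----...................-
280 .................-.............---....................-
296 ..................-............--......................
```

>>> carry_out([
  {"tx": 0, "ty": 0, "tz": 0.1, "twist": 0, "fingers": 0.6},
  {"tx": 0, "ty": 0, "tz": 0.05, "twist": 0, "fingers": 0.6},
  {"tx": 0, "ty": 0, "tz": 0.012, "twist": 0, "fingers": 0.6},
  {"tx": 0, "ty": 0, "tz": 0, "twist": 0, "fingers": 0.6},
  {"tx": 0, "ty": 0, "tz": 0, "twist": 0, "fingers": 0.6},
  {"tx": 0, "ty": 0, "tz": 0, "twist": 0, "fingers": 0.6},
  {"tx": 0, "ty": 0, "tz": 0, "twist": 0, "fingers": 0.1},
  {"tx": 0, "ty": 0, "tz": 0, "twist": 0, "fingers": 0.1},
  {"tx": 0, "ty": 0, "tz": 0, "twist": 0, "fingers": 0.1},
  {"tx": 0, "ty": 0, "tz": 0, "twist": 0, "fingers": 0.1},
  {"tx": 0, "ty": 0, "tz": 0, "twist": 0, "fingers": 0.1},
  {"tx": 0, "ty": 0, "tz": 0, "twist": 0, "fingers": 0.1},
])

```text
clock: 28.25
eef_pos: [380.8, 255.5, 85.0]
tool_rot: [-3.14, 0.003, 2.118]
force: [-2.0, -0.8, 5.5]
width: 19.2
gripper_force: 60.5
```

>>> carry_out([
  {"tx": 0, "ty": 0, "tz": -0.07, "twist": 0, "fingers": 0.1},
  {"tx": 0, "ty": 0, "tz": -0.11, "twist": 0, "fingers": 0.1},
  {"tx": 0, "ty": 0, "tz": -0.11, "twist": 0, "fingers": 0.1},
  {"tx": 0, "ty": 0, "tz": -0.11, "twist": 0, "fingers": 0.1},
  {"tx": -0.1642, "ty": 0.0403, "tz": 0, "twist": 0, "fingers": 0.1},
  {"tx": -0.1642, "ty": 0.0403, "tz": 0, "twist": 0, "fingers": 0.1},
  {"tx": -0.1642, "ty": 0.0403, "tz": 0, "twist": 0, "fingers": 0.1},
  {"tx": -0.1642, "ty": 0.0403, "tz": 0, "twist": 0, "fingers": 0.1},
  {"tx": -0.1642, "ty": 0.0403, "tz": 0, "twist": 0, "fingers": 0.1},
  {"tx": 0, "ty": 0, "tz": 0, "twist": 0, "fingers": 0.1},
  {"tx": 0, "ty": 0, "tz": 0, "twist": 0, "fingers": 0.1},
  {"tx": 0, "ty": 0, "tz": 0, "twist": 0, "fingers": 0.1},
])

```text
clock: 29.75
eef_pos: [559.4, 78.0, 205.1]
tool_rot: [-3.139, 0.002, 2.12]
force: [-0.4, -0.0, -3.6]
width: 19.0
gripper_force: 59.5
```

>>> carry_out([
  {"tx": 0, "ty": 0, "tz": 0, "twist": 0, "fingers": 0.1},
  {"tx": 0, "ty": 0, "tz": 0, "twist": 0, "fingers": 0.1},
  {"tx": 0, "ty": 0, "tz": 0, "twist": 0, "fingers": 0.1},
])

```text
clock: 30.12
eef_pos: [560.3, 77.0, 205.4]
tool_rot: [-3.14, 0.003, 2.118]
force: [0.5, 0.3, -4.0]
width: 19.0
gripper_force: 59.5
```

Run:
```python
from h import *
im=loc(z=86,amin=600); tp=grab("top")
for c,s in blobs(tp,(105,120,60),(130,255,255),15): print(c.round(1),s)
print(ctrl.read_state()["qpos"].round(2))
```

```text
t 30.18 tcp [560.4  77.  205.4] rot [-3.140e+00  3.000e-03  2.118e+00] F [ 0.1  0.2 -3. ] w 19.2
[607.  43.] [ 569    0   71   93 5047] [668.5 277.   86. ] tool dx,dy mm: 114.6 196.3
[318. 224.] [ 189  107  265  196 8761] [567.1  60.7  86. ] tool dx,dy mm: -17.4 -2.8
[ 68. 286.] [    0   193   170   207 25041] [414.4 -97.7  86. ] tool dx,dy mm: -73.2 -215.5
[445.   25.4] [441  22   9   8  59]
[237.5 112.6] [ 197   83   79   71 2308]
[342.5 157.8] [ 319  122   60   59 1448]
[374.4 139.7] [371 132   8  17  97]
[495.  256.6] [  426   189   157   149 13719]
[620.3 383. ] [ 589  356   51   44 1352]
[ 0.35  0.69 -0.88  1.78  0.64  0.98 -0.24]
```

>>> carry_out([
  {"tx": -0.001, "ty": 0, "tz": 0.1, "twist": 0, "fingers": 0.1},
  {"tx": 0, "ty": 0, "tz": 0.08, "twist": 0, "fingers": 0.1},
  {"tx": 0, "ty": 0, "tz": 0.03, "twist": 0, "fingers": 0.1},
  {"tx": 0, "ty": 0, "tz": 0.02, "twist": 0, "fingers": 0.1},
  {"tx": 0, "ty": 0, "tz": 0, "twist": 0, "fingers": 0.1},
  {"tx": 0, "ty": 0, "tz": 0, "twist": 0, "fingers": 0.1},
  {"tx": 0, "ty": 0, "tz": 0, "twist": 0, "fingers": 0.1},
  {"tx": 0, "ty": 0, "tz": 0, "twist": 0, "fingers": 0.1},
])

```text
clock: 31.22
eef_pos: [560.8, 76.4, 136.7]
tool_rot: [-3.14, 0.003, 2.117]
force: [0.3, -0.3, -3.2]
width: 18.9
gripper_force: 59.6
```

>>> carry_out([
  {"tx": 0, "ty": 0, "tz": 0.008, "twist": 0, "fingers": 0.1},
  {"tx": 0, "ty": 0, "tz": 0.008, "twist": 0, "fingers": 0.1},
  {"tx": 0, "ty": 0, "tz": 0, "twist": 0, "fingers": 0.1},
  {"tx": 0, "ty": 0, "tz": 0, "twist": 0, "fingers": 0.1},
])

```text
clock: 31.72
eef_pos: [560.6, 76.4, 131.5]
tool_rot: [-3.14, 0.002, 2.117]
force: [-0.2, -0.8, -4.3]
width: 19.0
gripper_force: 59.6
```

>>> carry_out([
  {"tx": 0, "ty": 0, "tz": 0.008, "twist": 0, "fingers": 0.1},
  {"tx": 0, "ty": 0, "tz": 0.008, "twist": 0, "fingers": 0.1},
  {"tx": 0, "ty": 0, "tz": 0, "twist": 0, "fingers": 0.1},
  {"tx": 0, "ty": 0, "tz": 0, "twist": 0, "fingers": 0.1},
])

```text
clock: 32.22
eef_pos: [560.6, 76.4, 126.7]
tool_rot: [-3.14, 0.003, 2.117]
force: [-0.2, 0.2, -4.4]
width: 19.2
gripper_force: 59.6
```

>>> carry_out([
  {"tx": 0, "ty": 0, "tz": 0.008, "twist": 0, "fingers": 0.1},
  {"tx": 0, "ty": 0, "tz": 0, "twist": 0, "fingers": 0.1},
  {"tx": 0, "ty": 0, "tz": 0, "twist": 0, "fingers": 0.1},
])

```text
clock: 32.6
eef_pos: [560.6, 76.4, 124.3]
tool_rot: [-3.14, 0.003, 2.117]
force: [0.9, 0.5, -3.9]
width: 19.0
gripper_force: 59.6
```

>>> carry_out([
  {"tx": 0, "ty": 0, "tz": 0.008, "twist": 0, "fingers": 0.1},
  {"tx": 0, "ty": 0, "tz": 0, "twist": 0, "fingers": 0.1},
  {"tx": 0, "ty": 0, "tz": 0, "twist": 0, "fingers": 0.1},
])

```text
clock: 32.98
eef_pos: [560.6, 76.3, 121.9]
tool_rot: [-3.14, 0.003, 2.117]
force: [-0.1, -0.5, -3.9]
width: 18.7
gripper_force: 59.6
```

>>> carry_out([
  {"tx": 0, "ty": 0, "tz": 0.006, "twist": 0, "fingers": 0.1},
  {"tx": 0, "ty": 0, "tz": 0.006, "twist": 0, "fingers": 0.1},
  {"tx": 0, "ty": 0, "tz": 0, "twist": 0, "fingers": 0.1},
  {"tx": 0, "ty": 0, "tz": 0, "twist": 0, "fingers": 0.1},
])

```text
clock: 33.48
eef_pos: [561.0, 76.6, 120.9]
tool_rot: [-3.141, 0.005, 2.117]
force: [-3.9, -2.5, 18.1]
width: 19.0
gripper_force: 62.7
```

>>> carry_out([
  {"tx": 0, "ty": 0, "tz": -0.003, "twist": 0, "fingers": 0.1},
  {"tx": 0, "ty": 0, "tz": 0, "twist": 0, "fingers": 0.1},
  {"tx": 0, "ty": 0, "tz": 0.001, "twist": 0.03, "fingers": 0.1},
  {"tx": 0, "ty": 0, "tz": 0.001, "twist": 0.03, "fingers": 0.1},
  {"tx": 0, "ty": 0, "tz": 0.001, "twist": 0.03, "fingers": 0.1},
  {"tx": 0, "ty": 0, "tz": 0, "twist": 0, "fingers": 0.1},
  {"tx": 0, "ty": 0, "tz": 0, "twist": 0, "fingers": 0.1},
])

```text
clock: 34.35
eef_pos: [561.5, 76.3, 119.7]
tool_rot: [3.141, 0.004, 1.834]
force: [-0.9, -1.3, 6.8]
width: 19.0
gripper_force: 61.2
```

Run:
```python
from h import *
s=ctrl.read_state(); print(s["eef_pos"],s["tool_rot"],s["force"],s["torque"])
```

```text
[561.47873257  76.33748352 119.69662022] [3.14072567 0.00391117 1.83419124] [-0.89464549 -1.32093195  6.80411615] [-0.3513826   0.37916813 -0.28418168]
```

>>> carry_out([
  {"tx": 0, "ty": 0, "tz": 0.0012, "twist": 0.035, "fingers": 0.1},
  {"tx": 0, "ty": 0, "tz": 0.0012, "twist": 0.035, "fingers": 0.1},
  {"tx": 0, "ty": 0, "tz": 0.0012, "twist": 0.035, "fingers": 0.1},
  {"tx": 0, "ty": 0, "tz": 0.0012, "twist": 0.035, "fingers": 0.1},
  {"tx": 0, "ty": 0, "tz": 0.0012, "twist": 0.035, "fingers": 0.1},
  {"tx": 0, "ty": 0, "tz": 0, "twist": 0, "fingers": 0.1},
  {"tx": 0, "ty": 0, "tz": 0, "twist": 0, "fingers": 0.1},
])

```text
clock: 35.22
eef_pos: [560.9, 76.7, 117.3]
tool_rot: [3.14, 0.002, 1.287]
force: [-1.4, -0.3, 7.3]
width: 19.0
gripper_force: 61.1
```

Run:
```python
from h import *
s=ctrl.read_state(); print(s["eef_pos"],s["tool_rot"],s["force"],s["torque"],s["qpos"].round(2))
```

```text
[560.89207689  76.73476158 117.31807989] [3.14027341e+00 2.48657058e-03 1.28677830e+00] [-1.42454435 -0.29350337  7.25514741] [-0.142395    0.56900085 -0.24988568] [ 0.17  0.74 -0.57  1.86  0.59  0.72 -1.02]
```

>>> carry_out([
  {"tx": 0, "ty": 0, "tz": 0.0015, "twist": 0.035, "fingers": 0.1},
  {"tx": 0, "ty": 0, "tz": 0.0015, "twist": 0.035, "fingers": 0.1},
  {"tx": 0, "ty": 0, "tz": 0.0015, "twist": 0.035, "fingers": 0.1},
  {"tx": 0, "ty": 0, "tz": 0.0015, "twist": 0.035, "fingers": 0.1},
  {"tx": 0, "ty": 0, "tz": 0, "twist": 0, "fingers": 0.1},
  {"tx": 0, "ty": 0, "tz": 0, "twist": 0, "fingers": 0.1},
])

```text
clock: 35.98
eef_pos: [560.8, 76.9, 115.4]
tool_rot: [3.14, 0.002, 0.847]
force: [-1.7, -0.8, 5.3]
width: 19.0
gripper_force: 61.1
```

Run:
```python
from h import *
s=ctrl.read_state(); print(s["eef_pos"],s["tool_rot"],s["force"],s["torque"],s["qpos"].round(2))
```

```text
[560.75099081  76.92077302 115.4025439 ] [3.13972290e+00 1.68047755e-03 8.47347475e-01] [-1.69122426 -0.78167401  5.31712774] [-0.01896023  0.56678875 -0.28188562] [ 0.1   0.72 -0.45  1.86  0.48  0.67 -1.36]
```

Still turning freely, so I go on in small steps until the torque rises.

>>> carry_out([
  {"tx": 0, "ty": 0, "tz": 0.0015, "twist": 0.03, "fingers": 0.1},
  {"tx": 0, "ty": 0, "tz": 0.0015, "twist": 0.03, "fingers": 0.1},
  {"tx": 0, "ty": 0, "tz": 0, "twist": 0, "fingers": 0.1},
  {"tx": 0, "ty": 0, "tz": 0, "twist": 0, "fingers": 0.1},
])

```text
clock: 36.48
eef_pos: [560.0, 77.6, 114.8]
tool_rot: [3.139, 0.002, 0.666]
force: [-4.1, -0.1, 10.6]
width: 19.0
gripper_force: 80.8
```

Run:
```python
from h import *
s=ctrl.read_state(); print(s["eef_pos"],s["tool_rot"],s["force"],s["torque"],s["qpos"].round(2))
```

```text
[559.9820636   77.56931534 114.80951477] [3.13917186e+00 2.20499220e-03 6.65556766e-01] [-4.05565258 -0.12900021 10.59330371] [0.09347623 0.8564833  1.16877343] [ 0.06  0.71 -0.4   1.86  0.43  0.66 -1.5 ]
```

>>> carry_out([
  {"tx": 0, "ty": 0, "tz": 0.001, "twist": 0.015, "fingers": 0.1},
  {"tx": 0, "ty": 0, "tz": 0, "twist": 0, "fingers": 0.1},
  {"tx": 0, "ty": 0, "tz": 0, "twist": 0, "fingers": 0.1},
])

```text
clock: 36.85
eef_pos: [560.0, 77.6, 114.9]
tool_rot: [3.138, 0.002, 0.625]
force: [-4.3, -1.8, 13.5]
width: 19.1
gripper_force: 106.0
```

Run:
```python
from h import *
s=ctrl.read_state(); print(s["eef_pos"],s["tool_rot"],s["force"],s["torque"],s["qpos"].round(2))
```

```text
[559.97640009  77.60054371 114.87491919] [3.13771173e+00 2.30469499e-03 6.24717866e-01] [-4.32102347 -1.77643075 13.46916661] [-0.08171886  1.01204855  2.73023162] [ 0.06  0.71 -0.38  1.86  0.42  0.65 -1.53]
```

>>> carry_out([
  {"tx": 0, "ty": 0, "tz": -0.001, "twist": -0.015, "fingers": 0.1},
  {"tx": 0, "ty": 0, "tz": 0, "twist": 0, "fingers": 0.5},
  {"tx": 0, "ty": 0, "tz": 0, "twist": 0, "fingers": 0.5},
  {"tx": 0, "ty": 0, "tz": 0, "twist": 0, "fingers": 0.5},
  {"tx": 0, "ty": 0, "tz": -0.08, "twist": 0, "fingers": 0.5},
  {"tx": 0, "ty": 0, "tz": -0.15, "twist": 0, "fingers": 0.5},
  {"tx": -0.052, "ty": 0.14, "tz": -0.05, "twist": 0, "fingers": 0.5},
  {"tx": -0.051, "ty": 0.14, "tz": 0, "twist": 0, "fingers": 0.5},
  {"tx": 0, "ty": 0, "tz": 0, "twist": -0.055, "fingers": 0.5},
  {"tx": 0, "ty": 0, "tz": 0, "twist": -0.055, "fingers": 0.5},
  {"tx": 0, "ty": 0, "tz": 0, "twist": -0.055, "fingers": 0.5},
  {"tx": 0, "ty": 0, "tz": 0, "twist": -0.055, "fingers": 0.5},
])

```text
clock: 38.35
eef_pos: [587.4, -9.1, 197.9]
tool_rot: [3.141, 0.003, 1.353]
force: [1.0, -0.5, 0.3]
width: 43.0
gripper_force: 0.0
```

>>> carry_out([
  {"tx": 0, "ty": 0, "tz": 0, "twist": -0.055, "fingers": 0.45},
  {"tx": 0, "ty": 0, "tz": 0, "twist": -0.055, "fingers": 0.45},
  {"tx": 0, "ty": 0, "tz": 0, "twist": -0.055, "fingers": 0.45},
  {"tx": 0, "ty": 0, "tz": 0, "twist": 0, "fingers": 0.45},
  {"tx": 0, "ty": 0, "tz": 0, "twist": 0, "fingers": 0.45},
  {"tx": 0, "ty": 0, "tz": 0, "twist": 0, "fingers": 0.45},
  {"tx": 0, "ty": 0, "tz": 0, "twist": 0, "fingers": 0.45},
  {"tx": 0, "ty": 0, "tz": 0, "twist": 0, "fingers": 0.45},
])

```text
clock: 39.35
eef_pos: [587.4, -8.8, 198.2]
tool_rot: [-3.141, 0.003, 1.866]
force: [0.1, 0.4, -0.5]
width: 38.4
gripper_force: 0.0
```

Run:
```python
from h import *
im=loc(z=95,amin=100,lo=(0,140,40),hi=(8,255,255)); cv2.imwrite("pics/n3.png",im["color"])
h=cv2.cvtColor(im["color"],cv2.COLOR_BGR2HSV)
for c,s in blobs(im,(45,120,60),(75,255,255),60): print("green",c,s,onz(im,*c,6).round(1))
m=cv2.inRange(h,(95,110,50),(130,255,255))&bench_roi(im,(560,77,70),150)
for z in(85,92): print(z,circ(im,m,z))
m=cv2.inRange(h,(0,140,40),(8,255,255)); v=h[...,2]
for r in range(150,330,10):
    x=np.where(m[r,200:450])[0]
    if len(x): print(r,x.min()+200,x.max()+200,np.median(v[r,200+x]))
tp=grab("top")
for c,s in blobs(tp,(105,120,60),(130,255,255),1000): print(c.round(1),s)
```

```text
t 39.4 tcp [587.4  -8.8 198.2] rot [-3.140e+00  3.000e-03  1.866e+00] F [ 0.8 -0.  -0.1] w 38.7
[320. 198.] [312 178  17  40 606] [584.   -1.4  95. ] tool dx,dy mm: 8.1 -1.1
[628. 273.] [611 251  29  48 988] [831.3  10.9  95. ] tool dx,dy mm: -52.1 239.1
green [250.7704918  158.71038251] [242 150  19  18 183] [514.   -5.6   6. ]
85 (array([560.29,  75.9 ,  67.66]), array([ 1.24, 14.15]), 585)
92 (array([560.49,  75.36,  65.71]), array([ 1.19, 13.7 ]), 585)
180 313 327 123.0
190 315 327 124.0
200 312 328 195.0
210 312 328 193.0
[237.4 112.5] [ 197   83   79   71 2298]
[345.1 161.7] [ 319  133   55   56 1688]
[502.2 261.2] [  426   189   169   154 16129]
```

>>> carry_out([
  {"tx": 0.005, "ty": -0.0035, "tz": 0.15, "twist": 0, "fingers": 0.45},
  {"tx": 0, "ty": 0, "tz": 0.15, "twist": 0, "fingers": 0.45},
  {"tx": 0, "ty": 0, "tz": 0.07, "twist": 0, "fingers": 0.45},
  {"tx": 0, "ty": 0, "tz": 0.017, "twist": 0, "fingers": 0.45},
  {"tx": 0, "ty": 0, "tz": 0, "twist": 0, "fingers": 0.45},
  {"tx": 0, "ty": 0, "tz": 0, "twist": 0, "fingers": 0.45},
  {"tx": 0, "ty": 0, "tz": 0, "twist": 0, "fingers": 0},
  {"tx": 0, "ty": 0, "tz": 0, "twist": 0, "fingers": 0},
  {"tx": 0, "ty": 0, "tz": 0, "twist": 0, "fingers": 0},
  {"tx": 0, "ty": 0, "tz": 0, "twist": 0, "fingers": 0},
  {"tx": 0, "ty": 0, "tz": 0, "twist": 0, "fingers": 0},
  {"tx": 0, "ty": 0, "tz": 0, "twist": 0, "fingers": 0},
])

```text
clock: 40.95
eef_pos: [586.5, -8.1, 83.0]
tool_rot: [3.142, 0.004, 1.866]
force: [-0.5, -1.1, 6.9]
width: 10.9
gripper_force: 59.2
```

>>> carry_out([
  {"tx": 0.0027, "ty": -0.0399, "tz": 0, "twist": 0.043, "fingers": 0},
  {"tx": 0.0027, "ty": -0.0399, "tz": 0, "twist": 0.043, "fingers": 0},
  {"tx": 0.0027, "ty": -0.0399, "tz": 0, "twist": 0.043, "fingers": 0},
  {"tx": 0.0027, "ty": -0.0399, "tz": 0, "twist": 0.043, "fingers": 0},
  {"tx": 0.0027, "ty": -0.0399, "tz": 0, "twist": 0.043, "fingers": 0},
  {"tx": 0.0027, "ty": -0.0399, "tz": 0, "twist": 0.043, "fingers": 0},
  {"tx": 0, "ty": 0, "tz": 0, "twist": 0, "fingers": 0},
  {"tx": 0, "ty": 0, "tz": 0, "twist": 0, "fingers": 0},
  {"tx": 0, "ty": 0, "tz": 0, "twist": 0, "fingers": 0},
  {"tx": 0, "ty": 0, "tz": 0, "twist": 0, "fingers": 0},
])

```text
clock: 42.2
eef_pos: [516.0, -0.5, 82.9]
tool_rot: [3.14, 0.004, 1.056]
force: [-2.3, -0.0, 9.9]
width: 10.6
gripper_force: 59.7
```

>>> carry_out([
  {"tx": 0, "ty": 0, "tz": 0, "twist": 0, "fingers": 0.45},
  {"tx": 0, "ty": 0, "tz": 0, "twist": 0, "fingers": 0.45},
  {"tx": 0, "ty": 0, "tz": 0, "twist": 0, "fingers": 0.45},
  {"tx": 0, "ty": 0, "tz": -0.08, "twist": 0, "fingers": 0.45},
  {"tx": 0, "ty": 0, "tz": -0.15, "twist": 0, "fingers": 0.45},
  {"tx": 0, "ty": 0, "tz": -0.15, "twist": 0, "fingers": 0.45},
  {"tx": 0, "ty": 0, "tz": 0, "twist": 0, "fingers": 0.45},
  {"tx": 0, "ty": 0, "tz": 0, "twist": 0, "fingers": 0.45},
  {"tx": 0, "ty": 0, "tz": 0, "twist": 0, "fingers": 0.45},
  {"tx": 0, "ty": 0, "tz": 0, "twist": 0, "fingers": 0.45},
  {"tx": 0, "ty": 0, "tz": 0, "twist": 0, "fingers": 0.45},
  {"tx": 0, "ty": 0, "tz": 0, "twist": 0, "fingers": 0.45},
])

```text
clock: 43.7
eef_pos: [516.2, 0.1, 195.8]
tool_rot: [3.141, 0.003, 1.056]
force: [0.5, 0.3, 0.5]
width: 38.5
gripper_force: 0.0
```

Run:
```python
from h import *
im=loc(z=95,amin=100,lo=(0,140,40),hi=(8,255,255)); h=cv2.cvtColor(im["color"],cv2.COLOR_BGR2HSV)
m=cv2.inRange(h,(0,140,40),(8,255,255)); n,l,s,cc=cv2.connectedComponentsWithStats(m); 
k=[i for i in range(1,n) if s[i][4]>100 and abs(cc[i][0]-320)<60]
for i in k:
    q=(l==i)&(h[...,2]>160); y,x=np.nonzero(q); p=onz(im,x.mean(),y.mean(),95); d=p[:2]-[560,77.2]; print(p,np.hypot(*d),np.arctan2(d[1],d[0]),len(x))
for c,s in blobs(im,(45,120,60),(75,255,255),20): p=onz(im,*c,6); d=p[:2]-[560,77.2]; print("green",c,s,p.round(1),np.arctan2(d[1],d[0]))
b=cv2.inRange(h,(95,110,50),(130,255,255))&bench_roi(im,(560,77,80),140)
print(circ(im,b,60),circ(im,b,85))
```

```text
t 43.75 tcp [5.163e+02 1.000e-01 1.958e+02] rot [3.141e+00 3.000e-03 1.056e+00] F [ 0.4 -0.2 -0.2] w 38.4
[ 38. 131.] [  0 113  80  41 973] [375.  144.1  95. ] tool dx,dy mm: 55.7 -193.9
[ 34. 167.] [  0 155  73  20 843] [355.5 127.   95. ] tool dx,dy mm: 31.3 -202.4
[321. 201.] [313 181  17  40 604] [519.1   5.5  95. ] tool dx,dy mm: 6.2 -0.2
[5.16428304e+02 2.73409692e-01 9.50000000e+01] 88.40923589937137 -2.086148138679971 228
(array([555.78,  71.07,  66.64]), array([ 9.77, 24.26]), 970) (array([555.24,  70.1 ,  60.4 ]), array([ 8.87, 21.98]), 970)
```

```bash
python3 -c "
from cell import job
print(job.finish_job())"
```

```text
the job is handed in; nothing more can be done
None
```

The job is handed in and the verdict is not shown: by my measurements the three blue-capped pots stand in the carrier, the lid is screwed home against its stop (wing about 114 mm above the bench), and the lever is on the green mark and released, but the lid went into the thread starts as I lowered it, so I never turned it backward.

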